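# Flip a laminate coupon onto the thickness gauge

## Robot

A 6-joint arm with a two-finger parallel gripper is mounted at the origin on the work surface. World frame = base frame: x ahead of the robot, y to its left, z up, the work surface at z = 0. Lengths are in m, angles in rad, forces in N, time in s.
With the tool pointing down it reaches from about 0.225 to 0.875 m from the base axis. Payload 3.4 kg.
Tool frame: the origin (TCP) lies on the mounting face of the last link; the fingertips stand 173 mm ahead of it and the grasp point (between the pads) lies 155 mm ahead of it; x points along the fingers, y is the direction in which the jaws open and shut, and the axes are right-handed (so a half turn about x gives the same grasp; the last joint's range is limited). The gripper opens to 85 mm and grips with 20 to 120 N. Pads are 22 mm wide; open, the fingers measure 114 mm over their backs; the gripper's body (76 mm by 85 mm) begins 54 mm behind the grasp point. The pads swing forward as they close: fully open they stand 13 mm farther back than shut.
Start: joints at [1.053, 0.276, 1.505, -0, 1.361, -0.121], TCP at [0.222, 0.53, 0.405] pointing down, gripper open.
Joint ranges: [-2.89, 2.89], [-0.75, 2.08], [0.22, 2.7], [-1.18, 4.32], [0.11, 2.71], [-2.7, 2.7]. Speed limits (rad/s): [2.57, 2.57, 3.14, 3.14, 3.14, 3.14].

## Interface

Orientations are given as a unit quaternion [w, x, y, z].
In Python, from rig import manip gives the robot as it stands.
- The arm moves only by the tool arm_command, never from a script. Its argument "targets" is a list of rows, each an object with "dp": the shift along the tool's x, y, z in m, a list of three; "turn": the turn, a rotation vector about the tool's x, y, z in degrees, a list of three; "grip": the opening, from -1 (shut) to 1 (fully open). In form: [{"dp": [tx, ty, tz], "turn": [wx, wy, wz], "grip": grip}, ...]. A call has 1 to 8 rows; each row shifts and turns the commanded pose from where the row before left it, along the tool's axes as they then stand; what a row does not reach is not made up. A row lasts 1/10 s, in which the tool goes at most 50 mm and 8.59 degrees, less where a joint would pass 70% of its speed; a pose out of reach is approached as far as the arm can. A call with a gripper value outside its range is refused whole. The fingers move at their own pace and stop on an object; "grip_force" is the grip in N (left out, the last holds). Time passes only in rows, so rows that do not move let the fingers close. It gives the time, the measured TCP pose, the force and the opening at its end, in the units of the state.
- manip.get_state(): the state, without advancing time (a new reading comes with each control period).
- manip.get_image(name): name is "side" or "top" or "wrist"; returns the picture (400x640x3 uint8, red, green, blue); there is no depth.
- manip.calibration(name): a dict with "fx", "fy", "cx", "cy" (pixels), "R" (3x3) and "t" (3): a world point X has camera coordinates R X + t. Camera axes: x right, y down, z forward; pixel columns grow to the right and rows downward; lengths in m; the calibration is good to about 2 mm. The wrist camera is an equidistant fisheye: a pixel r from the principal point sees the ray r / f radians off the axis. A picture is of the moment at which its call begins: read the wrist's pose just before it. calibration takes no time and is no camera call; for the wrist camera it gives the pose at the moment of the call.
- manip.sign_off(): hands the job in, once; it reports no verdict.
The state is a dict: "clock": time; "qpos": joint angles; "qd": joint speeds; "effort": joint torques, N m; "position": TCP position; "ee_rot": TCP orientation; "contact_force": force on the tool from outside, world axes, zero at the start; "moment": the same for the moment, N m; "width": finger opening in m.
Only numpy, scipy, OpenCV 4.12 (cv2) and the standard library are available. Lean on these libraries where they do the work, as an engineer would, in place of code of your own. Each camera call takes 0.05 s, during which the arm holds its last target.

## Task

The sandwich-laminate coupon lies on the bench, yellow side up, in front of the thickness gauge. Without gripping or picking it up, push it with the fingertips against the front edge of the gauge's base plate until it tips up on edge and flips over onto the plate, blue side up, then push it back until its far edge is flush against the stop strip, about in the middle of the strip. Do not touch the dial indicator or its column, and leave everything else on the bench where it is.

Things in the scene. Friction and masses are not known exactly. Their poses are not given: they have to be found in the camera images.
- coupon: Flat, rigid, square-edged sandwich-laminate plate, 80 mm (its x) by 100 mm (its y) by 14 mm thick, about 0.12 kg. One face (its +z side) is yellow, the other (-z) blue, the core cream. Origin at its centre. It starts flat on the bench, yellow up, 15 to 55 mm in front of the base plate, its x axis pointing towards the plate (within about 0.2 rad). Friction on bench and plate is about 0.6.
- coupon_rear (a point): Middle of the coupon's rear edge face (half-way up, 40 mm from its centre; on the robot's side at the start). A fingertip pressed low and firmly here (6 to 10 N) grips by friction and can roll this edge up and over while the front edge stays at the foot of the base plate. Within 8 degrees of upright it stands by itself on the bench; pushing high on its blue side topples it onto the plate.
- gauge_base: Base plate of the thickness gauge, fixed: a plain steel slab 240 mm wide (y), 200 mm deep (x), 16 mm thick, with square edges, flat on the bench. Origin on the bench at the foot of the middle of its front edge (the edge facing the robot); +x points inwards from that edge over the plate to the stop strip, z is up.
- stop_face (a point): Middle of the front face of the dark stop strip, at the level of the base plate's top: 115 mm in from the plate's front edge, 16 mm above the bench. The strip is 120 mm long, parallel to the front edge, and stands 5 mm above the plate.
- indicator: Column with the swung-aside dial, fixed. Origin at the column's foot on the base plate, 170 mm in and 93 mm to +y; column 24 mm across (flange 48 mm), 200 mm high; the arm reaches 115 mm from it towards the plate's +y, 140 mm up, and carries the dial (58 mm, top 220 mm up) with its stem down to 43 mm above the plate's level. Not to be touched.
- setting_disc: Brass setting disc, 32 mm diameter, 20 mm high, standing on the rear right of the base plate; origin at the centre of its underside; a bystander.
- weight: Steel calibration weight, 38 mm diameter, 55 mm high, standing on the bench to one side of the coupon; origin at the centre of its underside; a bystander.
- tape: White roll of tape lying flat, 72 mm diameter, 19 mm high, on the bench to one side of the coupon; origin at the centre of its underside; a bystander.
- marker: White marker pen with a red cap, 130 mm long, 19 mm high, lying on the bench to the right of the base plate; origin under its middle; a bystander.
- caliper: Steel caliper with a black display, about 235 mm long, 15 mm high, lying on the bench at the left; origin at the underside; a bystander.
- solvent: White bottle with a red cap, 64 mm diameter, 160 mm high, standing on the bench at the right; origin at the centre of its underside; a bystander.
- dogbone: White flat dumbbell tensile bar, 165 x 20 x 6 mm, lying on the bench at the right; origin at the centre of its underside; a bystander.

How it is judged:
By the outcome, as a careful person would: the job done as asked, in the order asked, and still so for the second after the job is handed in, with the robot touching nothing.
It also fails if it takes over 72 s, if anything falls off the work surface, if the arm or the gripper's body presses on something with over 40 N, if the wrist force passes 120 N, or if a joint passes its speed limit or range.

## Working session

There is one attempt and no reset: what is moved stays moved. The work goes in short steps, Python scripts to look and compute and a tool call to move; the robot and the scene stay as the last step left them, time stands still between calls to the robot, and variables do not carry over. Pictures are saved under pics/ and viewed, and the job is handed in when it is done.

Besides the shell and the picture viewer there is one more tool, called after ">>>" as a command line: name --argument value ..., lists and objects as JSON in quotes. arm_command: Moves the arm, as the interface text tells. Its arguments: {"type":"object","properties":{"targets":{"type":"array"},"grip_force":{"type":"number"}},"required":["targets"]}

```bash
ls; mkdir -p pics; python3 - <<'E'
from rig import manip
import cv2,numpy as np
print(manip.get_state())
for n in ["side","top"]:
    im=manip.get_image(n); cv2.imwrite(f"pics/{n}0.png",im[:,:,::-1]); np.save(f"pics/{n}0.npy",im)
    print(n,manip.calibration(n))
E
```

```text
pics
{'clock': 0.0, 'qpos': array([ 1.05301512e+00,  2.76621004e-01,  1.50615647e+00, -1.27236733e-05,
        1.36067707e+00, -1.21015800e-01]), 'qd': array([ 0.00101145,  0.00030935,  0.00099558, -0.00097479, -0.0007871 ,
       -0.00171391]), 'effort': array([-1.96586559e-03, -4.16778481e+01, -2.45803821e+01,  1.78482048e-05,
        1.11054821e-02,  2.64267840e-05]), 'position': array([0.22211233, 0.53014154, 0.40381527]), 'ee_rot': array([ 0.69303538,  0.13873209,  0.69344042, -0.13998482]), 'contact_force': array([-0.17091816, -1.17005556, -0.03389315]), 'moment': array([-0.02595202, -0.03385711,  0.03914941]), 'width': 0.08546616058116556}
side {'fx': 451.2868327839208, 'fy': 451.2868327839208, 'cx': 314.7662552884066, 'cy': 197.71415623639118, 'R': array([[ 0.80900789, -0.5877947 , -0.00190133],
       [-0.44351308, -0.60829753, -0.65823268],
       [ 0.38574911,  0.5333587 , -0.75281214]]), 't': array([-0.45094118,  0.27945327,  1.02706279])}
top {'fx': 387.0032965214334, 'fy': 387.0032965214334, 'cx': 319.05672786372185, 'cy': 203.078375210525, 'R': array([[-0.00372876, -0.99996556,  0.00741403],
       [-0.9923885 ,  0.0027877 , -0.12311499],
       [ 0.12309008, -0.00781667, -0.99236472]]), 't': array([8.29437067e-04, 5.62383744e-01, 1.33163778e+00])}
```

View pics/side0.png

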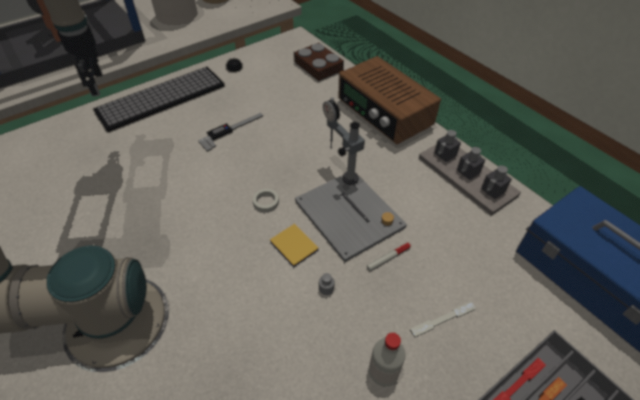

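View pics/top0.png

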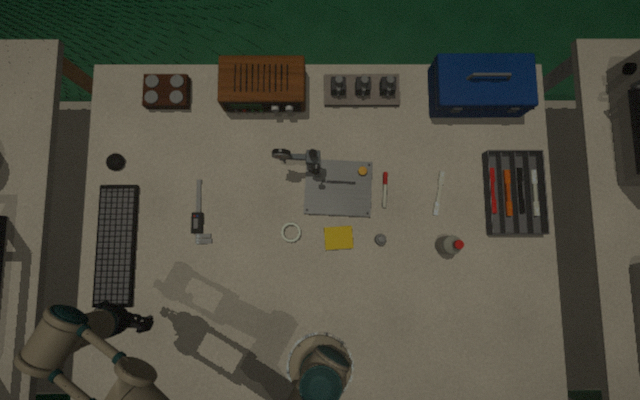

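Top view: yellow coupon at about (339,238), grey plate about (304-372, 160-217), tape (290,232), weight (380,240). In the side view the coupon is at (294,245). Next I'll measure these.

```bash
cat > h.py <<'E'
import numpy as np,cv2
from rig import manip
def ray(cal,u,v):
    d=np.array([(u-cal['cx'])/cal['fx'],(v-cal['cy'])/cal['fy'],1.0])
    R=np.array(cal['R']);t=np.array(cal['t'])
    return -R.T@t, R.T@d
def onz(cal,u,v,z):
    c,d=ray(cal,u,v); return c+d*(z-c[2])/d[2]
def proj(cal,X):
    p=np.array(cal['R'])@np.array(X)+np.array(cal['t']); return cal['fx']*p[0]/p[2]+cal['cx'],cal['fy']*p[1]/p[2]+cal['cy']
def yellow(im):
    h=cv2.cvtColor(im,cv2.COLOR_RGB2HSV); return cv2.inRange(h,(18,120,80),(35,255,255))
def blue(im):
    h=cv2.cvtColor(im,cv2.COLOR_RGB2HSV); return cv2.inRange(h,(95,100,40),(130,255,255))
def blobs(m,amin=100):
    n,l,s,c=cv2.connectedComponentsWithStats(m); return [(s[i],c[i],(l==i).astype(np.uint8)) for i in range(1,n) if s[i,4]>=amin]
E
python3 - <<'E'
from h import *
for n in ["top","side"]:
    im=np.load(f"pics/{n}0.npy");cal=manip.calibration(n)
    for s,c,m in blobs(yellow(im)):
        cs,_=cv2.findContours(m,0,2); 
        W=np.array([onz(cal,*p[0],.014)[:2] for p in cs[0]])*1000
        print(n,s,c,cv2.minAreaRect(W.astype(np.float32)))
    x0,y0,w,h=(280,140,120,120) if n=="top" else (230,160,200,120)
    cr=im[y0:y0+h,x0:x0+w,::-1]
    cr=cv2.convertScaleAbs(cr,alpha=1.6)
    cv2.imwrite(f"pics/{n}0c.png",cv2.resize(cr,None,fx=5 if n=="top" else 4,fy=5 if n=="top" else 4,interpolation=cv2.INTER_CUBIC))
E
```

```text
top [324 226  29  24 636] [338.10849057 237.48899371] ((441.8065490722656, -68.4242935180664), (80.38201904296875, 98.93465423583984), 3.625533103942871)
side [ 271  225   46   40 1016] [293.79232283 244.29527559] ((440.1414794921875, -69.81503295898438), (79.60953521728516, 100.44538879394531), 3.369480848312378)
```

View pics/top0c.png

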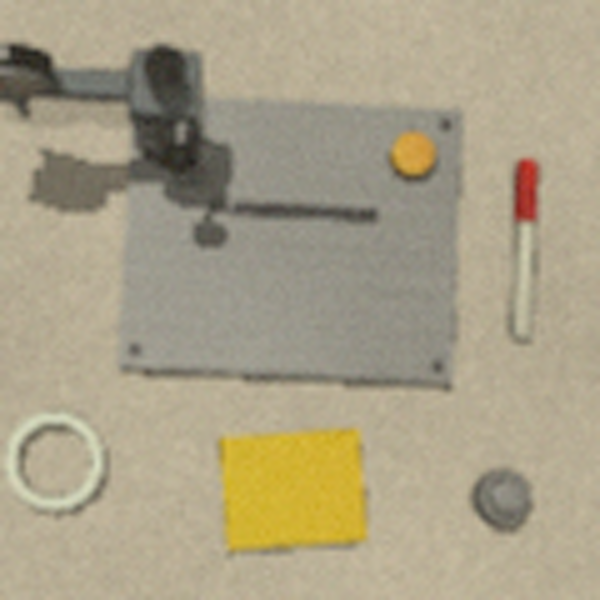

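View pics/side0c.png

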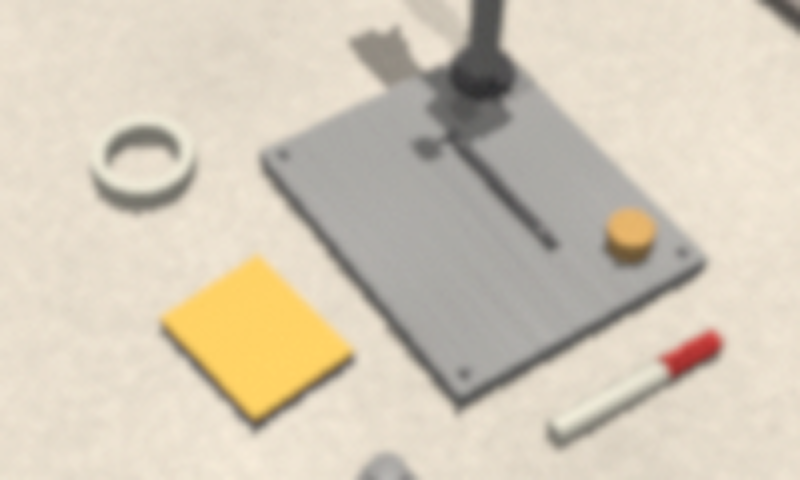

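```bash
python3 - <<'E'
from h import *
T=manip.calibration("top");S=manip.calibration("side")
f=lambda p,k,o:((p[0]+.5)/k-.5+o[0],(p[1]+.5)/k-.5+o[1])
def t(p,z):return onz(T,*f(p,5,(280,140)),z)
def s(p,z):return onz(S,*f(p,4,(230,160)),z)
for n,fn,pts in [("top",t,[(122,367),(449,382),(462,112),(220,213),(378,220)]),("side",s,[(261,156),(461,399),(706,259),(450,145),(550,250)])]:
    P=[fn(p,.016) for p in pts]
    print(n,[np.round(p[:2]*1000,1) for p in P]); 
    d=P[0]-P[1]; print(np.linalg.norm(d),np.degrees(np.arctan2(-d[0],d[1])),np.linalg.norm(P[2]-P[1]), (P[0]+P[1])/2)
print("weight",t((503,497),.055),"tape",t((57,463),.019),"disc",t((413,153),.036))
print(onz(S,326,276,.055), onz(S,266,200,.019))
# coupon corners
for n,c in [("top",T),("side",S)]:
    im=np.load(f"pics/{n}0.npy")
    m=blobs(yellow(im))[0][2];cs,_=cv2.findContours(m,0,2)
    W=np.array([onz(c,*p[0],.014)[:2] for p in cs[0]],np.float32)*1000
    print(np.round(cv2.boxPoints(cv2.minAreaRect(W)),1))
st=manip.get_state();from scipy.spatial.transform import Rotation as R
q=st['ee_rot'];print(np.round(R.from_quat([*q[1:],q[0]]).as_matrix(),3))
E
```

```text
top [array([529.2,  52.7]), array([ 517.7, -180.6]), array([ 714.5, -194. ]), array([640.5, -17.8]), array([ 635.1, -131.7])]
0.23358973142983605 -2.810300523248163 0.197175394245971 [ 0.52347077 -0.06396863  0.016     ]
side [array([528.,  53.]), array([ 515.5, -184.3]), array([ 713.8, -193.6]), array([639.8, -16. ]), array([ 635.8, -127.5])]
0.23765221492188002 -3.013911677748365 0.19851405396622718 [ 0.5217502  -0.06567646  0.016     ]
weight [ 0.43467742 -0.21086894  0.055     ] tape [0.4608306 0.0984852 0.019    ] disc [ 0.68000446 -0.15537992  0.036     ]
[ 0.43450382 -0.21334681  0.055     ] [0.45967136 0.09336944 0.019     ]
[[ 398.6  -21.6]
 [ 404.8 -120.3]
 [ 485.  -115.3]
 [ 478.8  -16.5]]
[[ 397.5  -22. ]
 [ 403.4 -122.3]
 [ 482.8 -117.6]
 [ 476.9  -17.3]]
[[-0.001  0.386  0.922]
 [-0.001  0.922 -0.386]
 [-1.    -0.002 -0.   ]]
```

Measured so far:
- **Plate:** front-middle at (0.5226, -0.0648), yaw -2.9°.
- **Coupon:** centre (0.441, -0.069), yaw +3.5°, so about 8 mm to -y of the plate middle.

Next I square the tool to the plate and part-close the fingers.

>>> arm_command --targets '[{"dp": [0, 0, 0], "turn": [-6.6, 0, 0], "grip": -0.1}, {"dp": [0, 0, 0], "turn": [-6.6, 0, 0], "grip": -0.1}, {"dp": [0, 0, 0], "turn": [-6.6, 0, 0], "grip": -0.1}, {"dp": [0, -0.045, 0.008], "turn": [0, 0, 0], "grip": -0.1}, {"dp": [0, -0.045, 0.008], "turn": [0, 0, 0], "grip": -0.1}, {"dp": [0, -0.045, 0.008], "turn": [0, 0, 0], "grip": -0.1}, {"dp": [0, -0.045, 0.008], "turn": [0, 0, 0], "grip": -0.1}, {"dp": [0, -0.045, 0.008], "turn": [0, 0, 0], "grip": -0.1}]'

```text
clock: 0.9
position: [0.2503, 0.3018, 0.4043]
ee_rot: [0.707, 0.018, 0.707, -0.018]
contact_force: [0.5, 0.2, 0.4]
width: 0.0384
```

```bash
cat >> h.py <<'E'
from scipy.spatial.transform import Rotation as Ro
O=np.array([.5226,-.0648,0]);YAW=np.radians(-2.9)
EX=np.array([np.cos(YAW),np.sin(YAW),0]);EY=np.array([-np.sin(YAW),np.cos(YAW),0])
def loc(p): d=np.array(p)-O; return np.array([d@EX,d@EY,d[2]])*1000
def wor(l): l=np.array(l)/1000; return O+l[0]*EX+l[1]*EY+np.array([0,0,l[2]])
def report(tgt=None):
    st=manip.get_state();q=st['ee_rot'];M=Ro.from_quat([*q[1:],q[0]]).as_matrix()
    F=st['contact_force']
    print("t",round(st['clock'],2),"loc",np.round(loc(st['position']),1),"yaw",round(np.degrees(np.arctan2(M[1,2],M[0,2])),2),"xax",np.round(M[:,0],3),"F(ex,ey,z)",np.round([F@EX,F@EY,F[2]],2),"w",round(st['width'],4))
    if tgt is not None: print("dp mm",np.round(M.T@(wor(tgt)-st['position'])*1000,1))
E
python3 -c "
from h import *
report([-147,-12.5,260])"
```

```text
t 0.9 loc [-290.5  352.4  404.3] yaw -2.88 xax [-0.    -0.001 -1.   ] F(ex,ey,z) [0.45 0.2  0.36] w 0.0384
dp mm [ 144.5 -364.8  143.4]
```

>>> arm_command --targets '[{"dp": [0.018, -0.0425, 0.018], "turn": [0, 0, 0], "grip": -0.1}, {"dp": [0.018, -0.0425, 0.018], "turn": [0, 0, 0], "grip": -0.1}, {"dp": [0.018, -0.0425, 0.018], "turn": [0, 0, 0], "grip": -0.1}, {"dp": [0.018, -0.0425, 0.018], "turn": [0, 0, 0], "grip": -0.1}, {"dp": [0.018, -0.0425, 0.018], "turn": [0, 0, 0], "grip": -0.1}, {"dp": [0.018, -0.0425, 0.018], "turn": [0, 0, 0], "grip": -0.1}, {"dp": [0.018, -0.0425, 0.018], "turn": [0, 0, 0], "grip": -0.1}, {"dp": [0.018, -0.0425, 0.018], "turn": [0, 0, 0], "grip": -0.1}]'

```text
clock: 1.7
position: [0.3771, -0.0453, 0.26]
ee_rot: [0.707, 0.018, 0.707, -0.018]
contact_force: [0.8, 0.1, 0.1]
width: 0.0383
```

```bash
python3 -c "
from h import *
report([-147,-12.5,180])
im=manip.get_image('wrist'); cv2.imwrite('pics/w1.png',im[:,:,::-1])
report([-147,-12.5,180])"
```

```text
t 1.7 loc [-146.3   12.1  260. ] yaw -2.98 xax [ 0.001  0.    -1.   ] F(ex,ey,z) [0.78 0.16 0.07] w 0.0383
dp mm [ 80.  -24.6  -0.7]
t 1.75 loc [-143.1    6.9  258.4] yaw -3.13 xax [ 0.001 -0.005 -1.   ] F(ex,ey,z) [ 2.27 -3.45 -1.45] w 0.0383
dp mm [ 78.5 -19.1  -3.9]
```

View pics/w1.png

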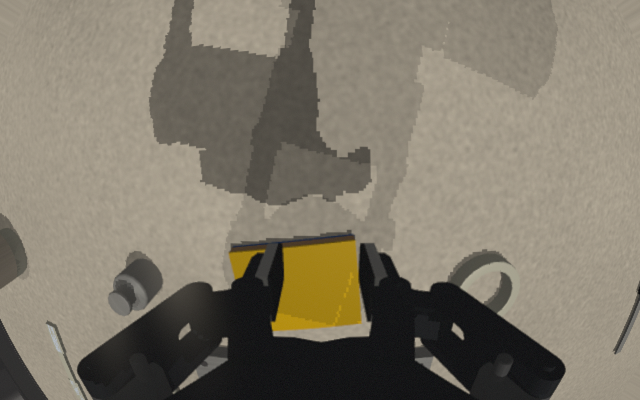

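The wrist view shows the coupon's rear edge at rows 235-250, between the fingers at (265,270) and (372,270). The weight and tape are clear to either side. Letting it settle.

>>> arm_command --targets '[{"dp": [0, 0, 0], "turn": [0, 0, 0], "grip": -0.1}, {"dp": [0, 0, 0], "turn": [0, 0, 0], "grip": -0.1}]'

```text
clock: 1.95
position: [0.3766, -0.0432, 0.2604]
ee_rot: [0.706, 0.019, 0.708, -0.018]
contact_force: [-0.2, 0.5, -1.1]
width: 0.0385
```

```bash
python3 -c "
from h import *
report([-147,-12.5,190])"
```

```text
t 1.95 loc [-146.9   14.2  260.4] yaw -3.01 xax [-0.002  0.001 -1.   ] F(ex,ey,z) [-0.17  0.45 -1.05] w 0.0385
dp mm [ 70.4 -26.8   0.1]
```

>>> arm_command --targets '[{"dp": [0.01, -0.0135, -0.002], "turn": [0, 0, 0], "grip": -0.1}, {"dp": [0.02, -0.0135, -0.002], "turn": [0, 0, 0], "grip": -0.1}, {"dp": [0.02, 0, 0], "turn": [0, 0, 0], "grip": -0.1}, {"dp": [0.015, 0, 0], "turn": [0, 0, 0], "grip": -0.1}, {"dp": [0.01, 0, 0], "turn": [0, 0, 0], "grip": -0.1}, {"dp": [0.005, 0, 0], "turn": [0, 0, 0], "grip": -0.1}, {"dp": [0, 0, 0], "turn": [0, 0, 0], "grip": -0.1}, {"dp": [0, 0, 0], "turn": [0, 0, 0], "grip": -0.1}]'

```text
clock: 2.75
position: [0.3719, -0.0694, 0.1813]
ee_rot: [0.707, 0.017, 0.707, -0.018]
contact_force: [-0.0, -0.2, 0.3]
width: 0.0382
```

```bash
python3 -c "
from h import *
im=manip.get_image('wrist'); cv2.imwrite('pics/w2.png',im[:,:,::-1])
im=manip.get_image('side'); cv2.imwrite('pics/s2.png',cv2.resize(cv2.convertScaleAbs(im[180:290,220:380,::-1],alpha=1.5),None,fx=5,fy=5,interpolation=2))
report([-147,-12.5,176])"
```

```text
t 2.85 loc [-150.2  -12.6  181.3] yaw -2.89 xax [ 0.001 -0.    -1.   ] F(ex,ey,z) [ 0.09 -0.68 -1.17] w 0.0387
dp mm [5.3 0.1 3.2]
```

View pics/w2.png

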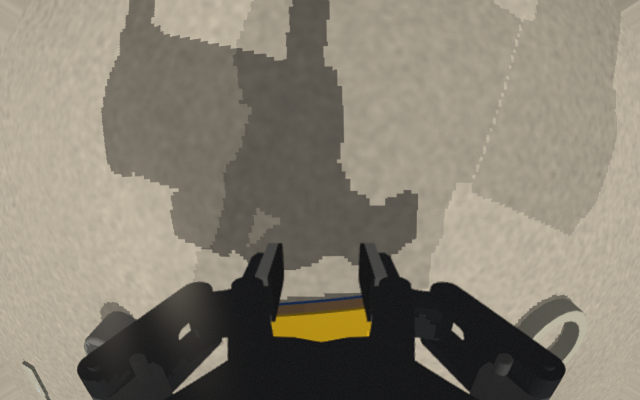

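View pics/s2.png

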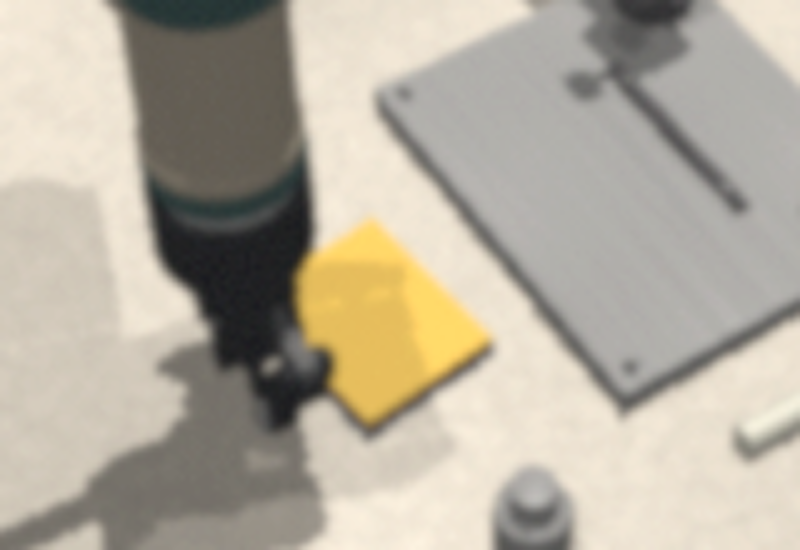

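Fingers are behind the coupon's rear edge. Lowering, then pushing with a slight +y slant.

>>> arm_command --targets '[{"dp": [0.005, 0, 0], "turn": [0, 0, 0], "grip": -0.1}, {"dp": [0, 0, 0.006], "turn": [0, 0, 0], "grip": -0.1}, {"dp": [0, 0, 0.006], "turn": [0, 0, 0], "grip": -0.1}, {"dp": [0, 0, 0.006], "turn": [0, 0, 0], "grip": -0.1}, {"dp": [0, 0, 0.005], "turn": [0, 0, 0], "grip": -0.1}, {"dp": [0, 0, 0.005], "turn": [0, 0, 0], "grip": -0.1}, {"dp": [0, 0.001, 0.005], "turn": [0, 0, 0], "grip": -0.1}, {"dp": [0, 0.001, 0.005], "turn": [0, 0, 0], "grip": -0.1}]'

```text
clock: 3.65
position: [0.4102, -0.07, 0.1756]
ee_rot: [0.707, 0.018, 0.707, -0.018]
contact_force: [0.0, 0.9, -0.9]
width: 0.038
```

```bash
cat > look.py <<'E'
import sys
from h import *
k=sys.argv[1]
report()
im=manip.get_image('wrist'); cv2.imwrite(f'pics/w{k}.png',im[:,:,::-1])
im=manip.get_image('side'); cv2.imwrite(f'pics/s{k}.png',cv2.resize(cv2.convertScaleAbs(im[160:290,220:400,::-1],alpha=1.5),None,fx=4.4,fy=4.4,interpolation=2))
E
python3 look.py 3
```

```text
t 3.65 loc [-112.   -10.9  175.6] yaw -2.94 xax [-0.  0. -1.] F(ex,ey,z) [-0.04  0.92 -0.94] w 0.038
```

View pics/w3.png

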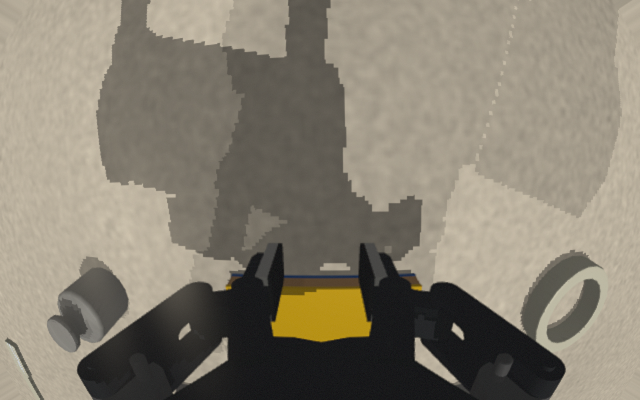

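View pics/s3.png

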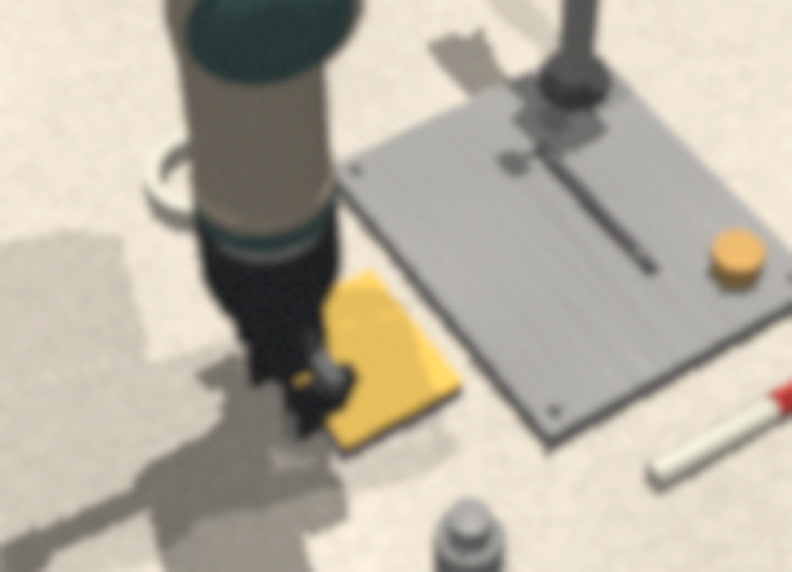

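>>> arm_command --targets '[{"dp": [0, 0.0015, 0.005], "turn": [0, 0, 0], "grip": -0.1}, {"dp": [0, 0.0015, 0.005], "turn": [0, 0, 0], "grip": -0.1}, {"dp": [0, 0.0015, 0.004], "turn": [0, 0, 0], "grip": -0.1}, {"dp": [0, 0.0015, 0.003], "turn": [0, 0, 0], "grip": -0.1}, {"dp": [0, 0, 0], "turn": [0, 0, 0], "grip": -0.1}]'

```text
clock: 4.25
position: [0.4277, -0.0648, 0.1757]
ee_rot: [0.707, 0.018, 0.707, -0.018]
contact_force: [-0.4, -0.6, -0.6]
width: 0.0386
```

```bash
python3 look.py 4
```

```text
t 4.25 loc [-94.8  -4.8 175.7] yaw -2.92 xax [ 0.001 -0.    -1.   ] F(ex,ey,z) [-0.38 -0.61 -0.62] w 0.0386
```

View pics/s4.png

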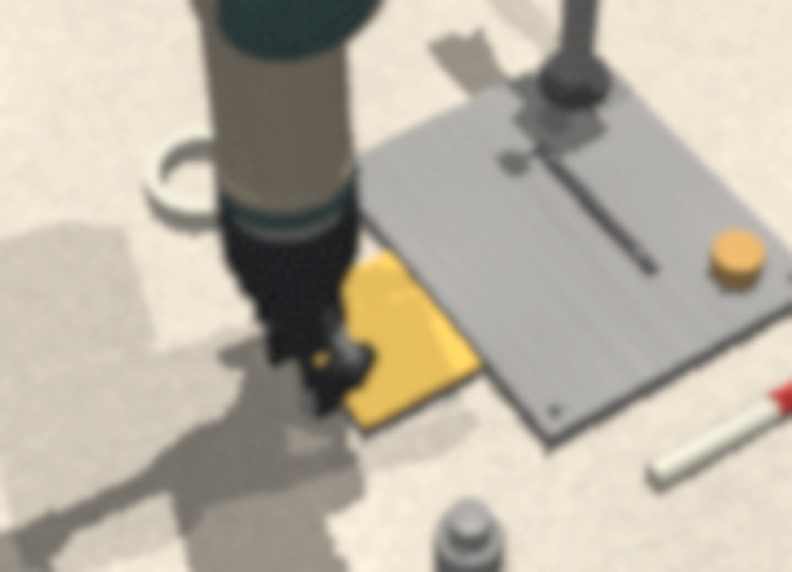

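View pics/w4.png

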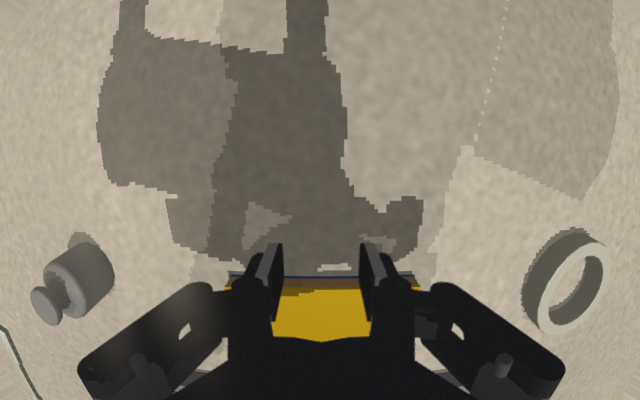

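>>> arm_command --targets '[{"dp": [0.0015, 0.001, 0.002], "turn": [0, 0, 0], "grip": -0.1}, {"dp": [0, 0, 0.002], "turn": [0, 0, 0], "grip": -0.1}, {"dp": [0, 0, 0.001], "turn": [0, 0, 0], "grip": -0.1}, {"dp": [0, 0, 0], "turn": [0, 0, 0], "grip": -0.1}]'

```text
clock: 4.75
position: [0.4318, -0.0641, 0.1741]
ee_rot: [0.706, 0.018, 0.707, -0.018]
contact_force: [-1.6, 0.1, 0.2]
width: 0.0385
```

```bash
python3 -c "
from h import *
report()"
```

```text
t 4.75 loc [-90.8  -3.9 174.1] yaw -2.94 xax [-0.001  0.    -1.   ] F(ex,ey,z) [-1.65  0.04  0.25] w 0.0385
```

>>> arm_command --targets '[{"dp": [0, 0, 0.001], "turn": [0, 0, 0], "grip": -0.1}, {"dp": [0, 0, 0.001], "turn": [0, 0, 0], "grip": -0.1}, {"dp": [0, 0, 0], "turn": [0, 0, 0], "grip": -0.1}]'

```text
clock: 5.05
position: [0.4325, -0.064, 0.1739]
ee_rot: [0.705, 0.018, 0.709, -0.018]
contact_force: [-5.7, -0.3, 3.7]
width: 0.0386
```

```bash
python3 -c "
from h import *
report()"
```

```text
t 5.05 loc [-90.1  -3.7 173.9] yaw -2.93 xax [-0.005  0.001 -1.   ] F(ex,ey,z) [-5.7  -0.55  3.73] w 0.0386
```

Contact at the plate is made: 5.7 N, and about 3 N/mm of command. Pressing a little more and starting the roll along the computed arc.

>>> arm_command --targets '[{"dp": [0, 0, 0.001], "turn": [0, 0, 0], "grip": -0.1}, {"dp": [-0.003, 0, 0], "turn": [0, 0, 0], "grip": -0.1}, {"dp": [-0.004, 0, 0], "turn": [0, 0, 0], "grip": -0.1}, {"dp": [-0.004, 0, 0], "turn": [0, 0, 0], "grip": -0.1}]'

```text
clock: 5.45
position: [0.4327, -0.0639, 0.1844]
ee_rot: [0.704, 0.018, 0.709, -0.018]
contact_force: [-5.0, -0.3, -0.6]
width: 0.0385
```

```bash
python3 look.py 5
```

```text
t 5.45 loc [-89.8  -3.6 184.4] yaw -2.92 xax [-0.007  0.002 -1.   ] F(ex,ey,z) [-4.95 -0.54 -0.59] w 0.0385
```

View pics/w5.png

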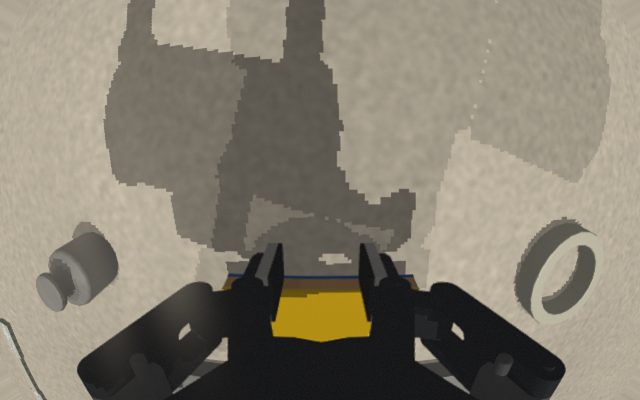

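View pics/s5.png

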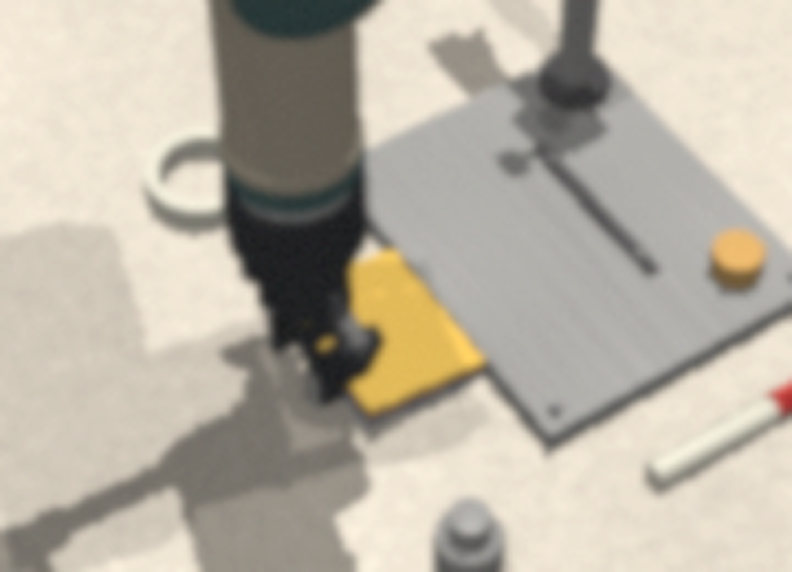

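The coupon is rolling: a shadow gap has opened at its rear in the side view, and its rear edge has not slipped on the fingers (row 277, unchanged). Continuing.

>>> arm_command --targets '[{"dp": [-0.008, 0, 0.001], "turn": [0, 0, 0], "grip": -0.1}, {"dp": [-0.0075, 0, 0.0018], "turn": [0, 0, 0], "grip": -0.1}, {"dp": [-0.006, 0, 0.0022], "turn": [0, 0, 0], "grip": -0.1}, {"dp": [-0.0055, 0, 0.0025], "turn": [0, 0, 0], "grip": -0.1}]'

```text
clock: 5.95
position: [0.439, -0.0641, 0.2114]
ee_rot: [0.703, 0.018, 0.711, -0.017]
contact_force: [-10.3, -1.6, 2.4]
width: 0.0388
```

```bash
python3 look.py 6
```

```text
t 5.95 loc [-83.6  -3.5 211.4] yaw -2.89 xax [-0.011  0.002 -1.   ] F(ex,ey,z) [-10.16  -2.15   2.42] w 0.0388
```

View pics/w6.png

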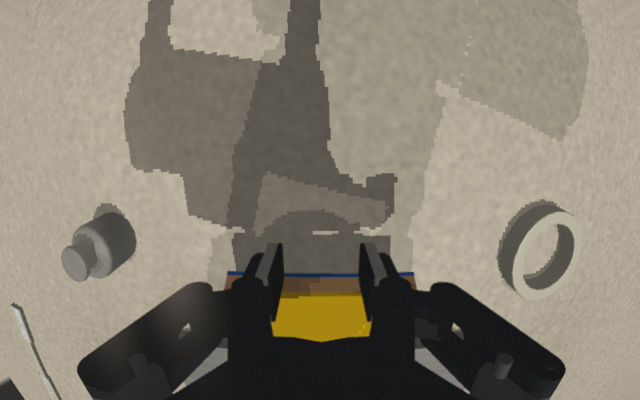

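View pics/s6.png

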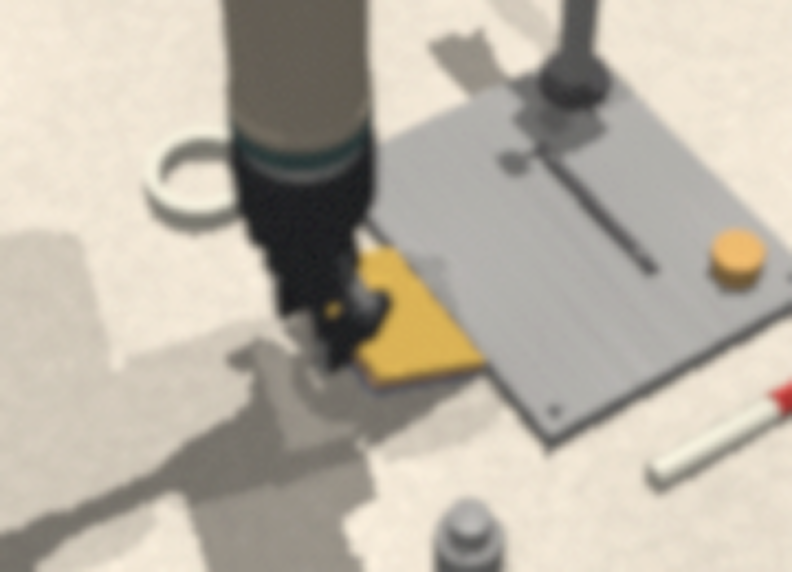

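>>> arm_command --targets '[{"dp": [-0.0054, 0, 0.0028], "turn": [0, 0, 0], "grip": -0.1}, {"dp": [-0.005, 0, 0.0034], "turn": [0, 0, 0], "grip": -0.1}, {"dp": [-0.0047, 0, 0.0039], "turn": [0, 0, 0], "grip": -0.1}, {"dp": [-0.0044, 0, 0.0043], "turn": [0, 0, 0], "grip": -0.1}]'

```text
clock: 6.45
position: [0.4533, -0.0647, 0.2313]
ee_rot: [0.703, 0.019, 0.711, -0.017]
contact_force: [-10.8, 0.8, 7.8]
width: 0.0385
```

```bash
python3 look.py 7
```

```text
t 6.45 loc [-69.3  -3.4 231.3] yaw -2.89 xax [-0.011  0.002 -1.   ] F(ex,ey,z) [-10.88   0.24   7.78] w 0.0385
```

View pics/w7.png

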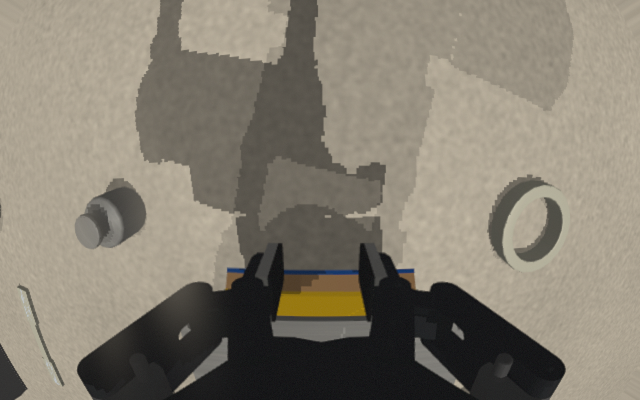

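View pics/s7.png

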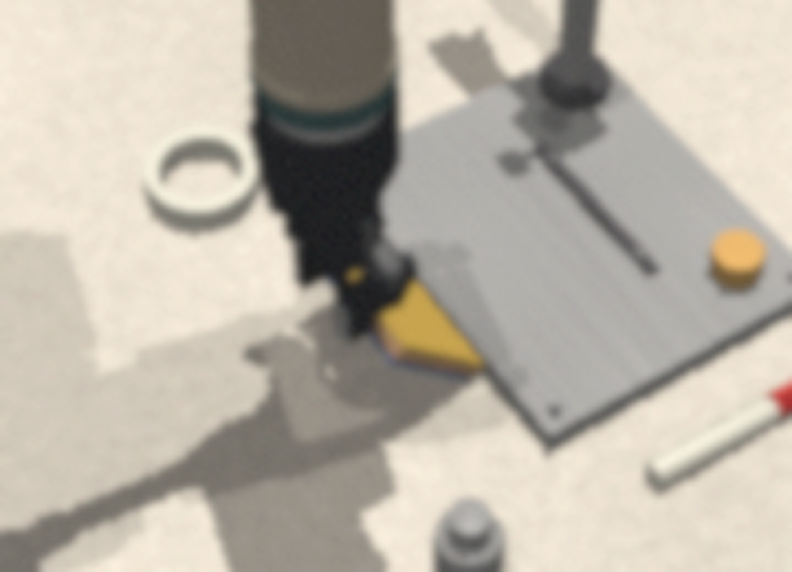

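>>> arm_command --targets '[{"dp": [-0.0042, 0, 0.0044], "turn": [0, 0, 0], "grip": -0.1}, {"dp": [-0.0036, 0, 0.005], "turn": [0, 0, 0], "grip": -0.1}, {"dp": [-0.0029, 0, 0.0054], "turn": [0, 0, 0], "grip": -0.1}, {"dp": [-0.0022, 0, 0.0057], "turn": [0, 0, 0], "grip": -0.1}]'

```text
clock: 6.95
position: [0.4748, -0.0659, 0.2459]
ee_rot: [0.704, 0.018, 0.71, -0.017]
contact_force: [-12.2, 1.4, 21.9]
width: 0.0384
```

```bash
python3 look.py 8
```

```text
t 6.95 loc [-47.7  -3.5 245.9] yaw -2.9 xax [-0.008  0.001 -1.   ] F(ex,ey,z) [-12.26   0.8   21.95] w 0.0384
```

View pics/w8.png

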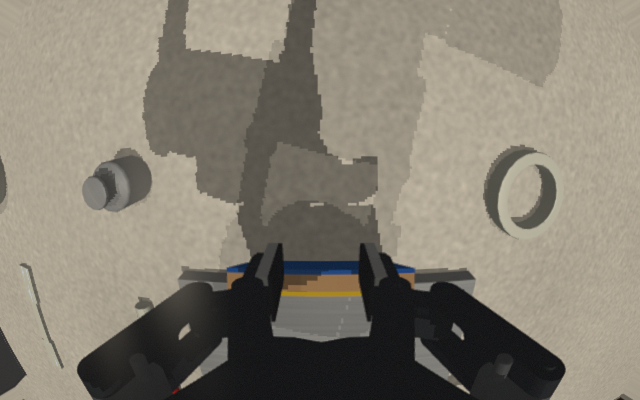

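View pics/s8.png

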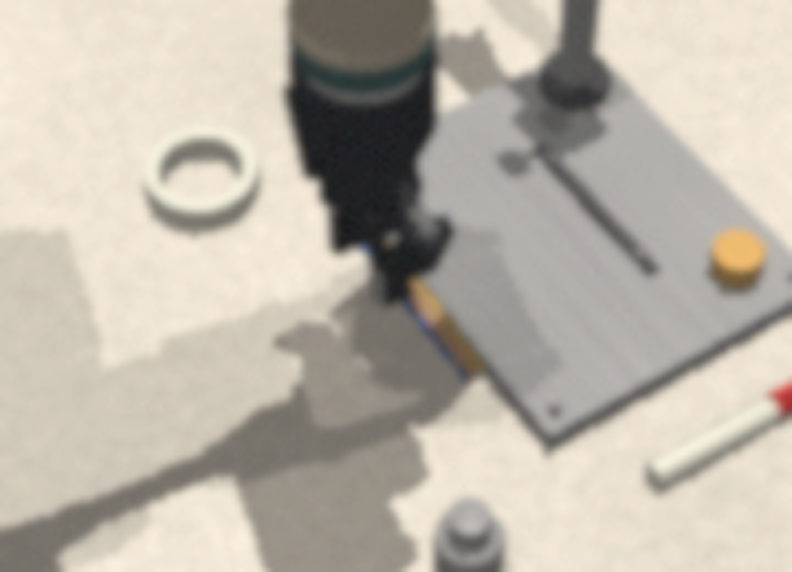

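Force has risen to 25 N, so I ease upwards while finishing the roll.

>>> arm_command --targets '[{"dp": [-0.004, 0, 0.003], "turn": [0, 0, 0], "grip": -0.1}, {"dp": [-0.0025, 0, 0.005], "turn": [0, 0, 0], "grip": -0.1}, {"dp": [-0.0015, 0, 0.005], "turn": [0, 0, 0], "grip": -0.1}]'

```text
clock: 7.35
position: [0.4915, -0.0674, 0.2531]
ee_rot: [0.708, 0.018, 0.706, -0.018]
contact_force: [-0.5, -0.8, 0.3]
width: 0.0384
```

```bash
python3 look.py 9
```

```text
t 7.35 loc [-30.9  -4.1 253.1] yaw -2.94 xax [ 0.003 -0.001 -1.   ] F(ex,ey,z) [-0.42 -0.79  0.31] w 0.0384
```

View pics/w9.png

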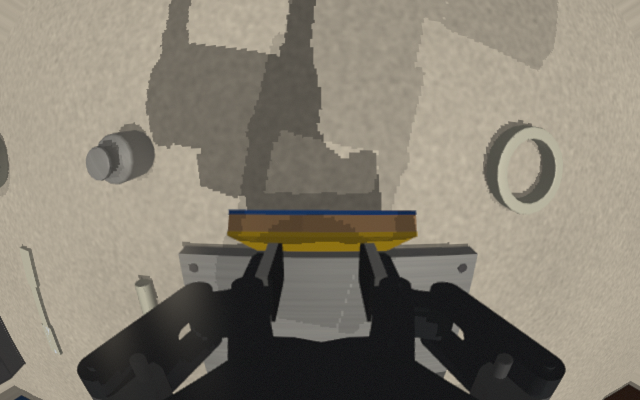

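View pics/s9.png

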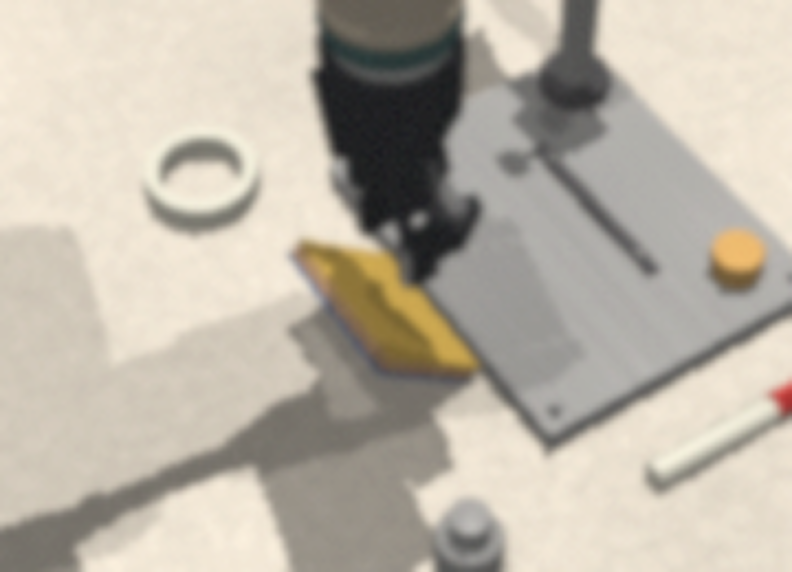

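The fingers lost the edge near 70°: my easing was too large, because z is far stiffer than x. The coupon is falling back yellow-up, with nothing else disturbed. I'll rise, let it settle, and repeat with the right stiffnesses.

>>> arm_command --targets '[{"dp": [-0.03, 0, 0], "turn": [0, 0, 0], "grip": -0.1}, {"dp": [-0.02, 0, -0.03], "turn": [0, 0, 0], "grip": -0.1}, {"dp": [0, 0, -0.04], "turn": [0, 0, 0], "grip": -0.1}, {"dp": [0, 0, -0.04], "turn": [0, 0, 0], "grip": -0.1}, {"dp": [0, 0, -0.02], "turn": [0, 0, 0], "grip": -0.1}, {"dp": [0, 0, 0], "turn": [0, 0, 0], "grip": -0.1}]'

```text
clock: 8.05
position: [0.3577, -0.0598, 0.3021]
ee_rot: [0.706, 0.019, 0.708, -0.018]
contact_force: [0.7, 0.2, 0.6]
width: 0.0386
```

```bash
python3 look.py 10; python3 - <<'E'
from h import *
for n in ["side","top"]:
    im=manip.get_image(n);cal=manip.calibration(n)
    for s,c,m in blobs(yellow(im),150):
        cs,_=cv2.findContours(m,0,2)
        W=np.array([loc(onz(cal,*p[0],.014))[:2] for p in max(cs,key=len)],np.float32)
        print(n,s,cv2.minAreaRect(W))
E
```

```text
t 8.05 loc [-164.9   -3.3  302.1] yaw -2.97 xax [-0.003  0.001 -1.   ] F(ex,ey,z) [0.66 0.22 0.58] w 0.0386
side [280 220  44  39 972] ((-56.500946044921875, -6.273616790771484), (99.57939910888672, 79.32449340820312), 89.6067123413086)
top [324 219  28  24 632] ((-55.57040023803711, -4.227375030517578), (81.49092102050781, 96.36100006103516), 2.1037490367889404)
```

View pics/w10.png

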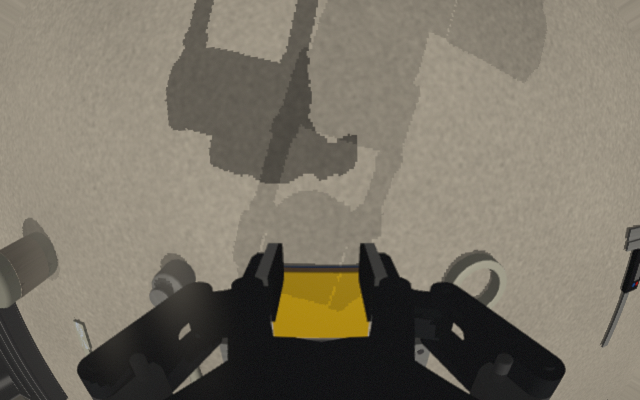

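View pics/s10.png

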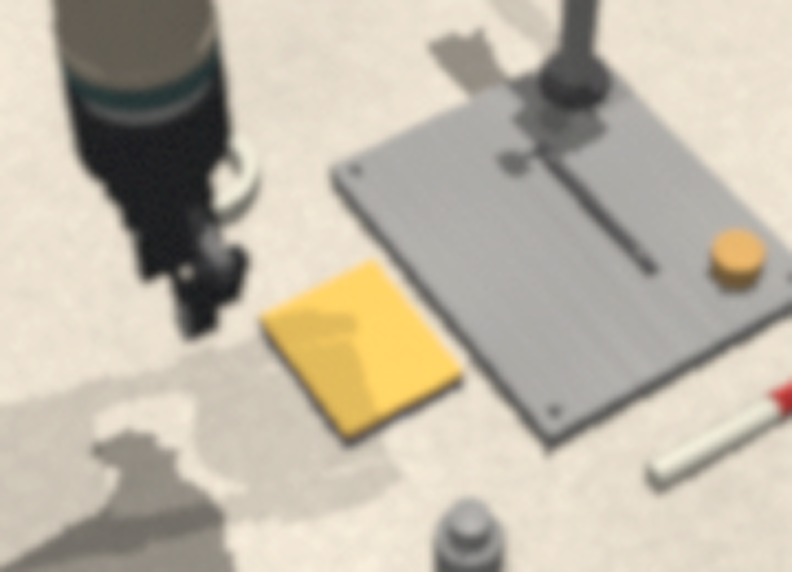

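The coupon is flat again, yellow up, squared, with its centre 56 mm in front of the plate. Retrying.

>>> arm_command --targets '[{"dp": [0.03, 0, 0.005], "turn": [0, 0, 0], "grip": -0.1}, {"dp": [0.035, 0, 0.005], "turn": [0, 0, 0], "grip": -0.1}, {"dp": [0.035, 0, 0.005], "turn": [0, 0, 0], "grip": -0.1}, {"dp": [0.018, 0, 0.005], "turn": [0, 0, 0], "grip": -0.1}, {"dp": [0.006, 0, 0.005], "turn": [0, 0, 0], "grip": -0.1}, {"dp": [0.002, 0, 0.005], "turn": [0, 0, 0], "grip": -0.1}, {"dp": [0, 0, 0.005], "turn": [0, 0, 0], "grip": -0.1}, {"dp": [0, 0, 0.005], "turn": [0, 0, 0], "grip": -0.1}]'

```text
clock: 9.05
position: [0.4017, -0.0628, 0.1774]
ee_rot: [0.708, 0.018, 0.706, -0.018]
contact_force: [0.1, 0.3, 0.1]
width: 0.0385
```

```bash
python3 -c "
from h import *
report([-93,0,175])"
```

```text
t 9.05 loc [-120.8   -4.1  177.4] yaw -2.93 xax [ 0.002 -0.001 -1.   ] F(ex,ey,z) [0.07 0.27 0.08] w 0.0385
dp mm [ 2.5  4.1 27.8]
```

>>> arm_command --targets '[{"dp": [0.002, 0, 0.005], "turn": [0, 0, 0], "grip": -0.1}, {"dp": [0, 0, 0.005], "turn": [0, 0, 0], "grip": -0.1}, {"dp": [0, 0, 0.004], "turn": [0, 0, 0], "grip": -0.1}, {"dp": [0, 0.001, 0.004], "turn": [0, 0, 0], "grip": -0.1}, {"dp": [0, 0.001, 0.004], "turn": [0, 0, 0], "grip": -0.1}, {"dp": [0, 0.001, 0.003], "turn": [0, 0, 0], "grip": -0.1}, {"dp": [0, 0, 0.001], "turn": [0, 0, 0], "grip": -0.1}, {"dp": [0, 0, 0], "turn": [0, 0, 0], "grip": -0.1}]'

```text
clock: 9.85
position: [0.4269, -0.0609, 0.1746]
ee_rot: [0.707, 0.018, 0.707, -0.018]
contact_force: [-0.3, -0.0, -0.5]
width: 0.0386
```

```bash
python3 -c "
from h import *
report()"
```

```text
t 9.85 loc [-95.8  -0.9 174.6] yaw -2.93 xax [ 0.  0. -1.] F(ex,ey,z) [-0.31 -0.06 -0.53] w 0.0386
```

>>> arm_command --targets '[{"dp": [0, 0, 0.003], "turn": [0, 0, 0], "grip": -0.1}, {"dp": [0, 0, 0.0025], "turn": [0, 0, 0], "grip": -0.1}, {"dp": [0, 0, 0.001], "turn": [0, 0, 0], "grip": -0.1}, {"dp": [0, 0, 0.001], "turn": [0, 0, 0], "grip": -0.1}, {"dp": [0, 0, 0], "turn": [0, 0, 0], "grip": -0.1}, {"dp": [0, 0, 0], "turn": [0, 0, 0], "grip": -0.1}]'

```text
clock: 10.45
position: [0.4326, -0.061, 0.1743]
ee_rot: [0.705, 0.018, 0.708, -0.018]
contact_force: [-5.0, -0.3, 3.5]
width: 0.0382
```

```bash
python3 -c "
from h import *
report()"
```

```text
t 10.45 loc [-90.1  -0.7 174.3] yaw -2.92 xax [-0.004  0.001 -1.   ] F(ex,ey,z) [-5.   -0.54  3.48] w 0.0382
```

>>> arm_command --targets '[{"dp": [0, 0, 0.0011], "turn": [0, 0, 0], "grip": -0.1}, {"dp": [-0.0055, 0, -0.0003], "turn": [0, 0, 0], "grip": -0.1}, {"dp": [-0.0056, 0, -0.0003], "turn": [0, 0, 0], "grip": -0.1}, {"dp": [-0.008, 0, 0.0005], "turn": [0, 0, 0], "grip": -0.1}, {"dp": [-0.0078, 0, 0.0013], "turn": [0, 0, 0], "grip": -0.1}, {"dp": [-0.0063, 0, 0.0018], "turn": [0, 0, 0], "grip": -0.1}, {"dp": [-0.006, 0, 0.0023], "turn": [0, 0, 0], "grip": -0.1}]'

```text
clock: 11.15
position: [0.4389, -0.0612, 0.2138]
ee_rot: [0.705, 0.018, 0.709, -0.018]
contact_force: [-6.9, -0.9, 1.6]
width: 0.0382
```

```bash
python3 -c "
from h import *
report()"
```

```text
t 11.15 loc [-83.8  -0.7 213.8] yaw -2.92 xax [-0.005  0.001 -1.   ] F(ex,ey,z) [-6.8  -1.29  1.61] w 0.0382
```

>>> arm_command --targets '[{"dp": [-0.0057, 0, 0.0029], "turn": [0, 0, 0], "grip": -0.1}, {"dp": [-0.0053, 0, 0.0034], "turn": [0, 0, 0], "grip": -0.1}, {"dp": [-0.0048, 0, 0.0039], "turn": [0, 0, 0], "grip": -0.1}, {"dp": [-0.0045, 0, 0.0044], "turn": [0, 0, 0], "grip": -0.1}]'

```text
clock: 11.55
position: [0.4549, -0.0622, 0.2347]
ee_rot: [0.707, 0.018, 0.707, -0.018]
contact_force: [-4.2, 0.1, 4.6]
width: 0.0384
```

```bash
python3 -c "
from h import *
report()"
```

```text
t 11.55 loc [-67.7  -0.9 234.7] yaw -2.93 xax [-0.001  0.    -1.   ] F(ex,ey,z) [-4.24 -0.07  4.55] w 0.0384
```

>>> arm_command --targets '[{"dp": [-0.0037, 0, 0.0053], "turn": [0, 0, 0], "grip": -0.1}, {"dp": [-0.0034, 0, 0.0053], "turn": [0, 0, 0], "grip": -0.1}]'

```text
clock: 11.75
position: [0.4653, -0.0627, 0.242]
ee_rot: [0.706, 0.018, 0.708, -0.018]
contact_force: [-6.3, -0.6, 8.6]
width: 0.0384
```

```bash
python3 -c "
from h import *
report()"
```

```text
t 11.75 loc [-57.4  -0.8 242. ] yaw -2.92 xax [-0.002  0.    -1.   ] F(ex,ey,z) [-6.3  -0.91  8.6 ] w 0.0384
```

>>> arm_command --targets '[{"dp": [-0.003, 0, 0.0054], "turn": [0, 0, 0], "grip": -0.1}, {"dp": [-0.0025, 0, 0.0058], "turn": [0, 0, 0], "grip": -0.1}]'

```text
clock: 11.95
position: [0.4775, -0.0635, 0.2481]
ee_rot: [0.707, 0.018, 0.706, -0.018]
contact_force: [-3.9, 1.5, 7.6]
width: 0.0385
```

```bash
python3 look.py 12
```

```text
t 11.95 loc [-45.1  -0.9 248.1] yaw -2.93 xax [ 0.002 -0.    -1.   ] F(ex,ey,z) [-3.99  1.32  7.59] w 0.0385
```

View pics/w12.png

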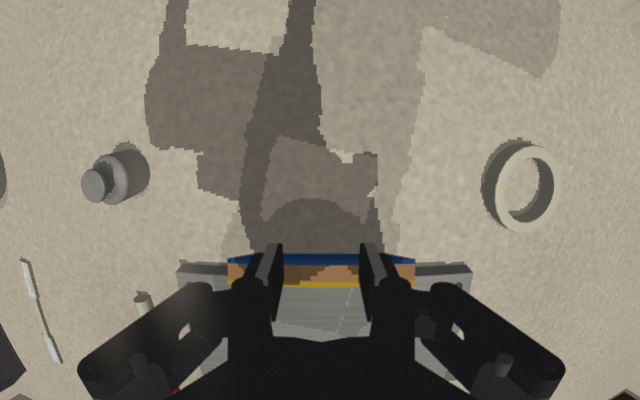

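View pics/s12.png

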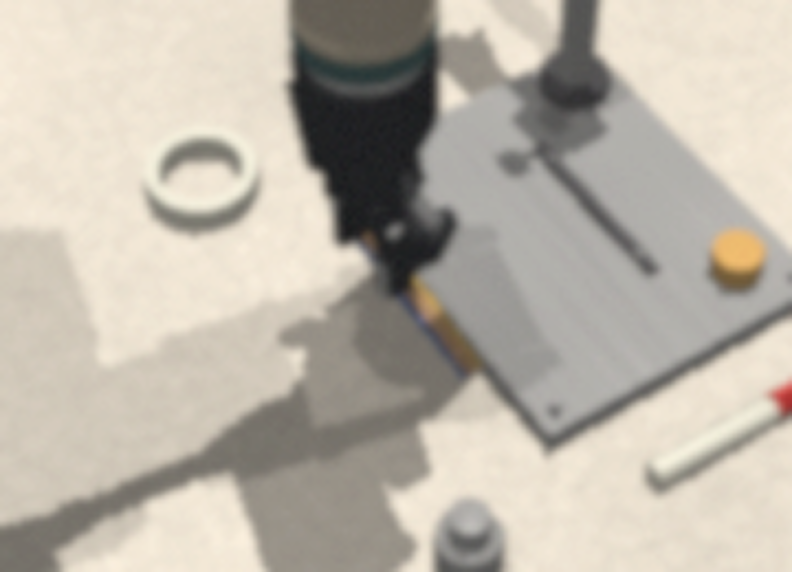

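>>> arm_command --targets '[{"dp": [-0.0016, 0, 0.0062], "turn": [0, 0, 0], "grip": -0.1}, {"dp": [-0.001, 0, 0.0064], "turn": [0, 0, 0], "grip": -0.1}]'

```text
clock: 12.25
position: [0.4912, -0.0643, 0.2514]
ee_rot: [0.709, 0.018, 0.705, -0.018]
contact_force: [-1.7, 0.8, 9.3]
width: 0.0381
```

```bash
python3 look.py 13
```

```text
t 12.25 loc [-31.4  -1.1 251.4] yaw -2.95 xax [ 0.006 -0.001 -1.   ] F(ex,ey,z) [-1.78  0.66  9.28] w 0.0381
```

View pics/w13.png

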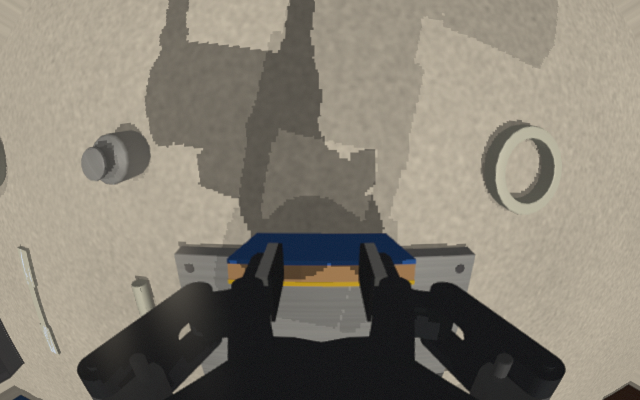

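View pics/s13.png

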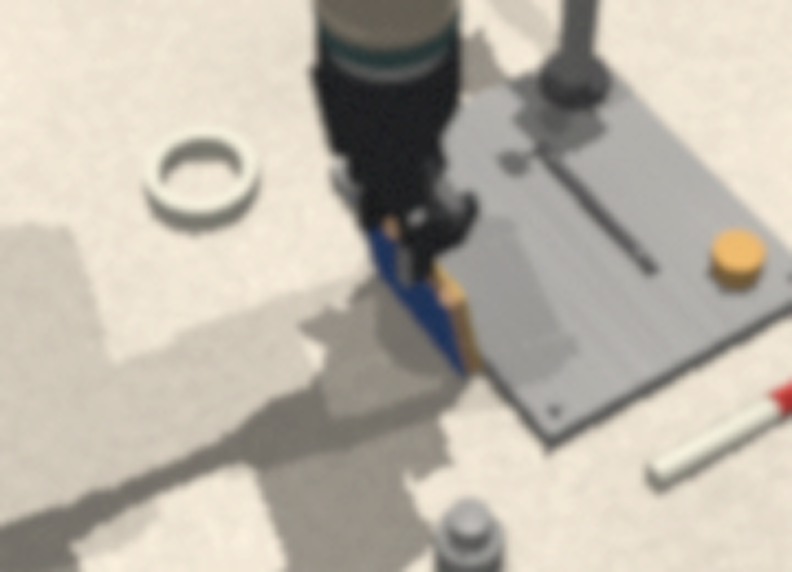

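About 81° now, with the blue face showing at rows 235-262 of the wrist view. Continuing to upright.

>>> arm_command --targets '[{"dp": [-0.0004, 0, 0.005], "turn": [0, 0, 0], "grip": -0.1}, {"dp": [-0.0001, 0, 0.005], "turn": [0, 0, 0], "grip": -0.1}]'

```text
clock: 12.55
position: [0.5021, -0.0649, 0.2521]
ee_rot: [0.71, 0.018, 0.704, -0.019]
contact_force: [0.7, 1.7, 6.2]
width: 0.0386
```

```bash
python3 look.py 14
```

```text
t 12.55 loc [-20.5  -1.1 252.1] yaw -2.96 xax [ 0.009 -0.001 -1.   ] F(ex,ey,z) [0.61 1.71 6.22] w 0.0386
```

View pics/w14.png

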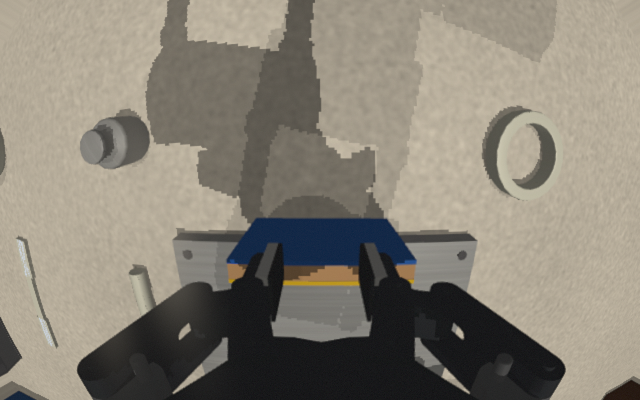

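View pics/s14.png

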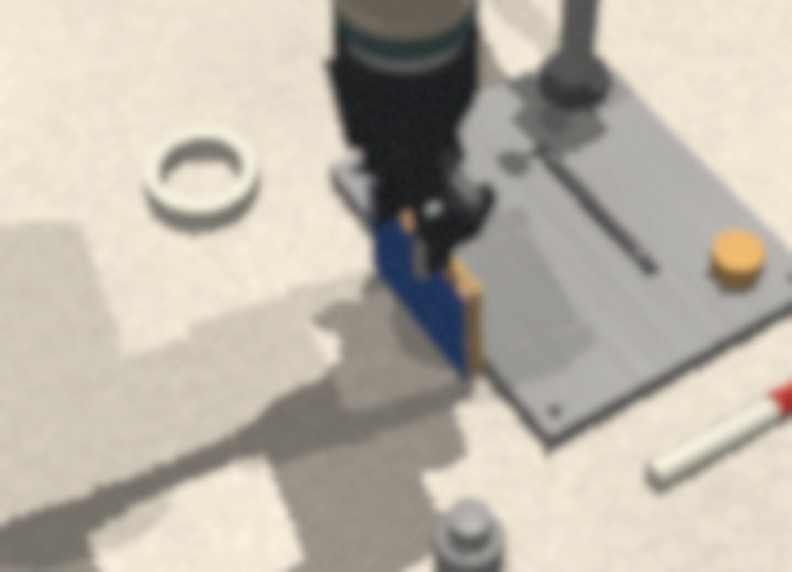

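It looks upright. Lifting off gently to check that it stands.

>>> arm_command --targets '[{"dp": [-0.0005, 0, 0.001], "turn": [0, 0, 0], "grip": -0.1}, {"dp": [-0.001, 0, 0], "turn": [0, 0, 0], "grip": -0.1}, {"dp": [-0.003, 0, 0], "turn": [0, 0, 0], "grip": -0.1}, {"dp": [-0.006, 0, 0], "turn": [0, 0, 0], "grip": -0.1}]'

```text
clock: 13.05
position: [0.5004, -0.0647, 0.2601]
ee_rot: [0.707, 0.018, 0.707, -0.018]
contact_force: [0.2, -0.2, 0.5]
width: 0.0386
```

```bash
python3 look.py 15
```

```text
t 13.05 loc [-22.2  -1.  260.1] yaw -2.93 xax [-0.001  0.    -1.   ] F(ex,ey,z) [ 0.19 -0.15  0.45] w 0.0386
```

View pics/w15.png

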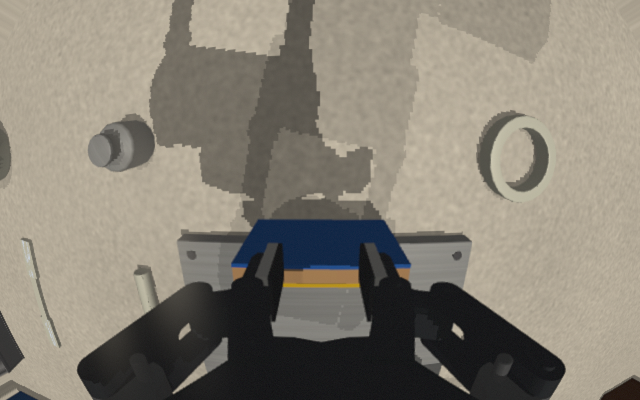

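View pics/s15.png

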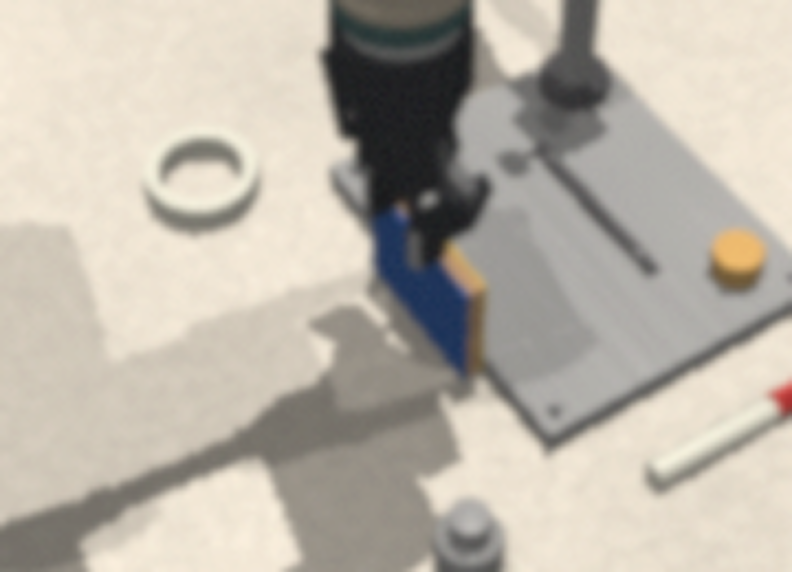

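It stands by itself. Going up and back, then down behind the blue side.

>>> arm_command --targets '[{"dp": [-0.005, 0, -0.003], "turn": [0, 0, 0], "grip": -0.1}, {"dp": [0, 0, -0.012], "turn": [0, 0, 0], "grip": -0.1}, {"dp": [0, 0, -0.012], "turn": [0, 0, 0], "grip": -0.1}, {"dp": [0.01, 0, -0.003], "turn": [0, 0, 0], "grip": -0.1}, {"dp": [0.012, 0, 0], "turn": [0, 0, 0], "grip": -0.1}, {"dp": [0.011, 0, 0], "turn": [0, 0, 0], "grip": -0.1}, {"dp": [0, 0, 0], "turn": [0, 0, 0], "grip": -0.1}]'

```text
clock: 13.85
position: [0.4694, -0.0629, 0.2305]
ee_rot: [0.706, 0.019, 0.708, -0.018]
contact_force: [0.1, -0.9, 0.8]
width: 0.0388
```

```bash
python3 look.py 16
```

```text
t 13.85 loc [-53.2  -0.8 230.5] yaw -2.95 xax [-0.004  0.001 -1.   ] F(ex,ey,z) [ 0.16 -0.89  0.76] w 0.0388
```

View pics/s16.png

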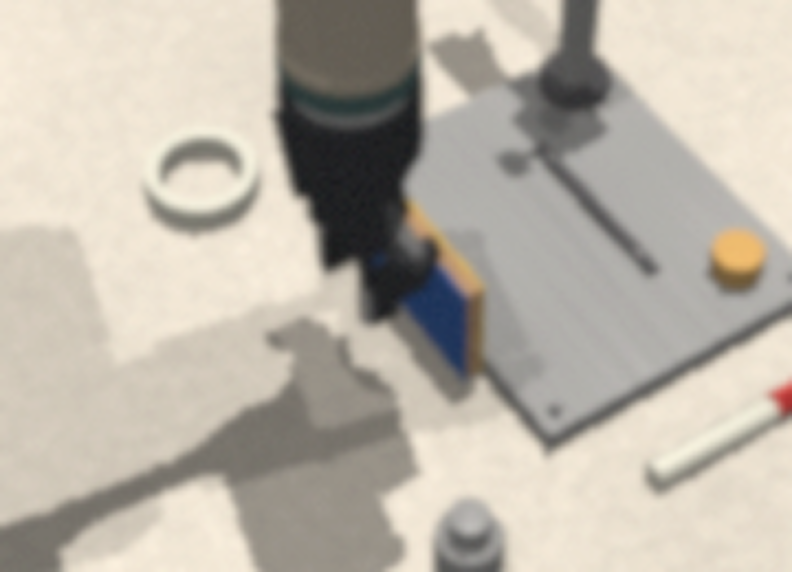

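View pics/w16.png

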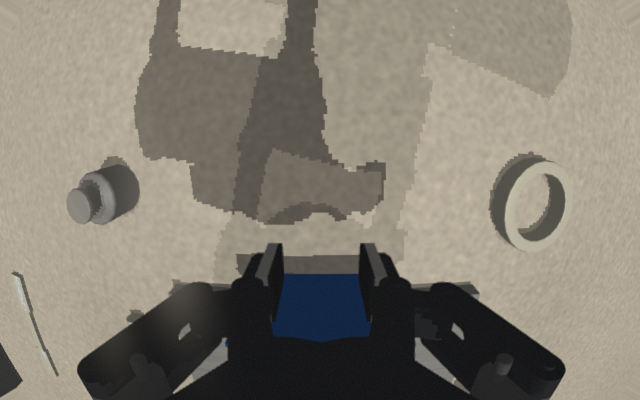

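>>> arm_command --targets '[{"dp": [0, 0, 0.008], "turn": [0, 0, 0], "grip": -0.1}, {"dp": [0, 0, 0.008], "turn": [0, 0, 0], "grip": -0.1}, {"dp": [0, 0, 0.006], "turn": [0, 0, 0], "grip": -0.1}, {"dp": [0, 0, 0.006], "turn": [0, 0, 0], "grip": -0.1}, {"dp": [0, 0, 0.005], "turn": [0, 0, 0], "grip": -0.1}, {"dp": [0, 0, 0.005], "turn": [0, 0, 0], "grip": -0.1}, {"dp": [0, 0, 0.004], "turn": [0, 0, 0], "grip": -0.1}]'

```text
clock: 14.65
position: [0.5129, -0.0653, 0.2323]
ee_rot: [0.707, 0.018, 0.707, -0.018]
contact_force: [-0.8, -0.5, -0.3]
width: 0.0384
```

```bash
python3 look.py 17
```

```text
t 14.65 loc [ -9.7  -1.  232.3] yaw -2.93 xax [ 0.  0. -1.] F(ex,ey,z) [-0.78 -0.58 -0.32] w 0.0384
```

View pics/s17.png

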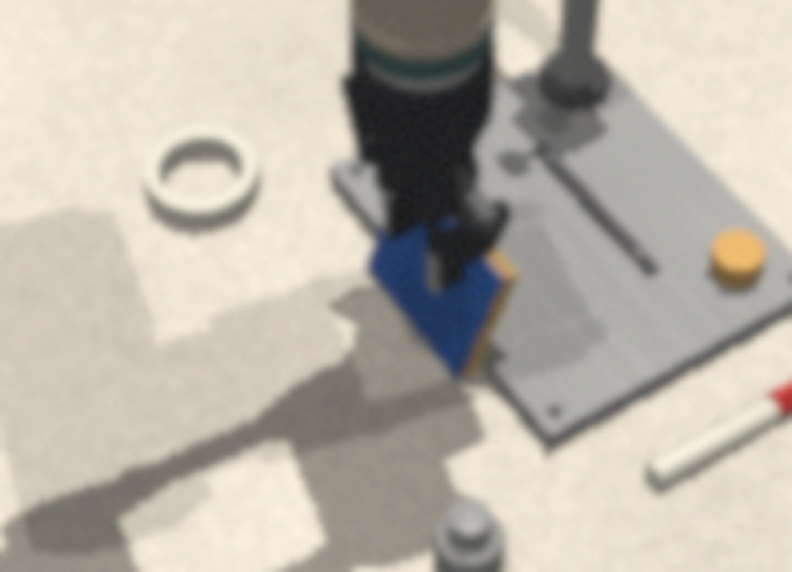

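View pics/w17.png

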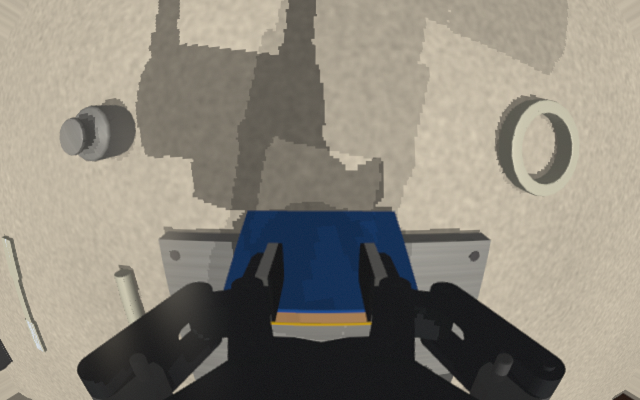

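It is tipping over the plate edge. Continuing.

>>> arm_command --targets '[{"dp": [0, 0, 0.005], "turn": [0, 0, 0], "grip": -0.1}, {"dp": [0, 0, 0.005], "turn": [0, 0, 0], "grip": -0.1}, {"dp": [0, 0, 0.005], "turn": [0, 0, 0], "grip": -0.1}, {"dp": [0, 0, 0.005], "turn": [0, 0, 0], "grip": -0.1}, {"dp": [0, 0, 0], "turn": [0, 0, 0], "grip": -0.1}]'

```text
clock: 15.25
position: [0.5333, -0.0665, 0.2324]
ee_rot: [0.707, 0.018, 0.706, -0.018]
contact_force: [-0.9, -0.8, 1.0]
width: 0.0385
```

```bash
python3 look.py 18
```

```text
t 15.25 loc [ 10.8  -1.1 232.4] yaw -2.93 xax [ 0.001 -0.    -1.   ] F(ex,ey,z) [-0.89 -0.8   1.  ] w 0.0385
```

View pics/s18.png

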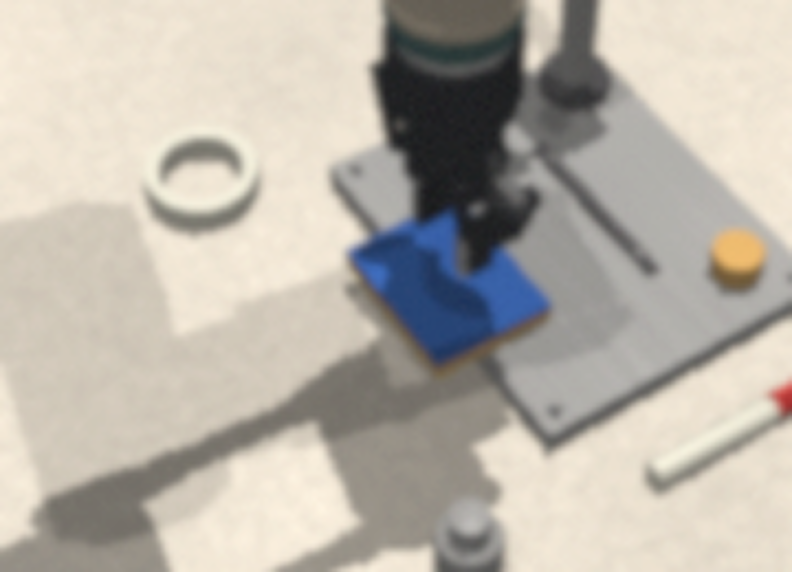

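View pics/w18.png

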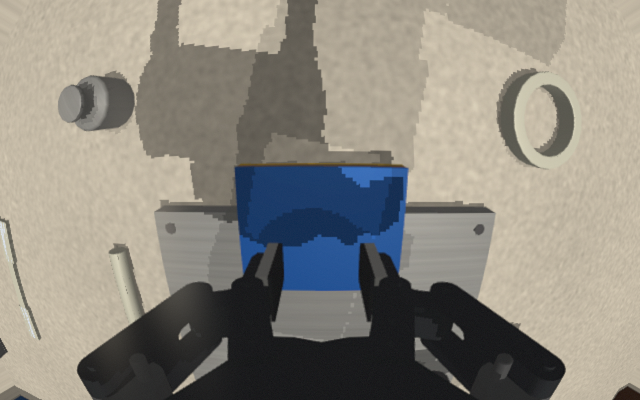

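It flipped, blue up on the plate, overhanging the front by roughly 25 mm. Retracting behind it and measuring.

>>> arm_command --targets '[{"dp": [-0.02, 0, -0.01], "turn": [0, 0, 0], "grip": -0.1}, {"dp": [-0.01, 0, -0.03], "turn": [0, 0, 0], "grip": -0.1}, {"dp": [0, 0, -0.04], "turn": [0, 0, 0], "grip": -0.1}, {"dp": [0, 0, -0.03], "turn": [0, 0, 0], "grip": -0.1}, {"dp": [0, 0, -0.01], "turn": [0, 0, 0], "grip": -0.1}, {"dp": [0, 0, 0], "turn": [0, 0, 0], "grip": -0.1}]'

```text
clock: 15.95
position: [0.4114, -0.06, 0.2625]
ee_rot: [0.707, 0.018, 0.707, -0.018]
contact_force: [0.7, -0.9, -0.7]
width: 0.0383
```

```bash
cat > meas.py <<'E'
from h import *
for n in ["side","top"]:
    im=manip.get_image(n);cal=manip.calibration(n)
    for s,c,m in blobs(blue(im),150):
        cs,_=cv2.findContours(m,0,2)
        W=np.array([loc(onz(cal,*p[0],.030))[:2] for p in max(cs,key=len)],np.float32)
        r=cv2.minAreaRect(W)
        if abs(r[0][0])<150: print(n,s,r)
E
python3 look.py 19; python3 meas.py
```

```text
t 15.95 loc [-111.3   -0.8  262.5] yaw -2.97 xax [ 0.  0. -1.] F(ex,ey,z) [ 0.75 -0.91 -0.7 ] w 0.0383
side [299 205  45  37 922] ((7.1764984130859375, -1.0211601257324219), (79.51316833496094, 101.01048278808594), 0.07027136534452438)
top [324 201  28  23 583] ((8.647115707397461, -0.8758544921875), (78.01292419433594, 95.48474884033203), 2.103748321533203)
```

View pics/s19.png

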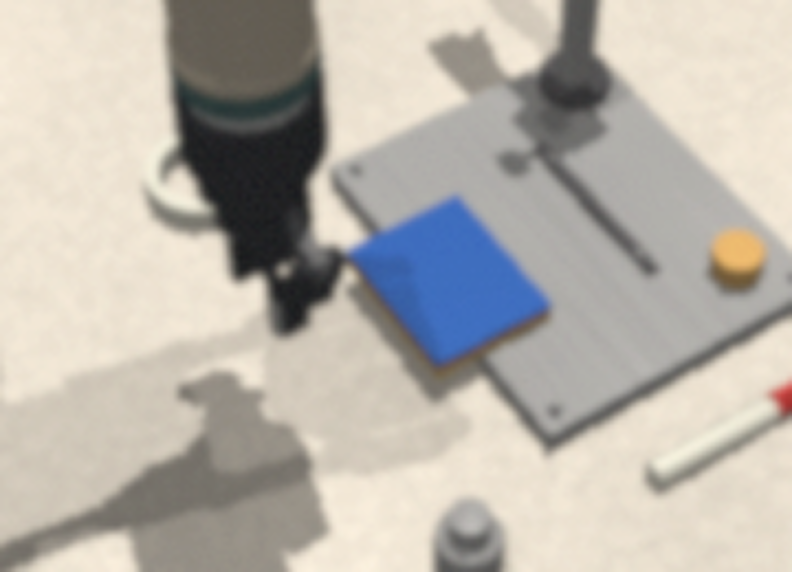

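View pics/w19.png

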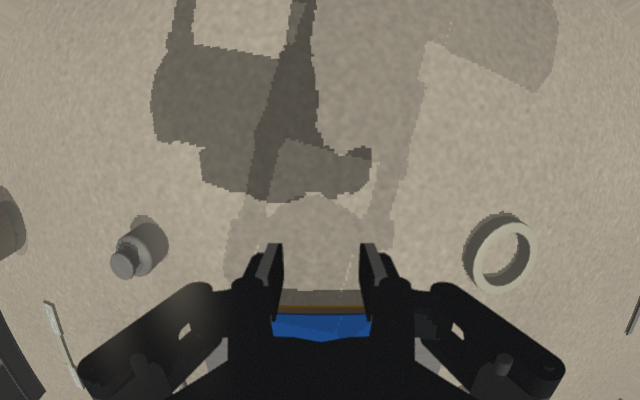

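Coupon centre is at local (7.5, -1) mm, squared to under 1°. Lowering so the tips sit about 20 mm above the bench, which is 4 mm over the plate top, and pushing.

>>> arm_command --targets '[{"dp": [0.02, 0, 0.01], "turn": [0, 0, 0], "grip": -0.1}, {"dp": [0.025, 0, 0.01], "turn": [0, 0, 0], "grip": -0.1}, {"dp": [0.018, 0, 0.01], "turn": [0, 0, 0], "grip": -0.1}, {"dp": [0.006, 0, 0.01], "turn": [0, 0, 0], "grip": -0.1}, {"dp": [0, 0, 0.008], "turn": [0, 0, 0], "grip": -0.1}, {"dp": [0, 0, 0.008], "turn": [0, 0, 0], "grip": -0.1}, {"dp": [0, 0, 0.005], "turn": [0, 0, 0], "grip": -0.1}, {"dp": [0, 0, 0], "turn": [0, 0, 0], "grip": -0.1}]'

```text
clock: 16.95
position: [0.4747, -0.0635, 0.1941]
ee_rot: [0.708, 0.018, 0.706, -0.018]
contact_force: [-0.1, -0.3, 0.2]
width: 0.0389
```

```bash
python3 -c "
from h import *
report([24,0,193])"
```

```text
t 16.95 loc [-47.9  -1.1 194.1] yaw -2.92 xax [ 0.003 -0.001 -1.   ] F(ex,ey,z) [-0.1  -0.34  0.19] w 0.0389
dp mm [ 1.3  1.1 71.9]
```

>>> arm_command --targets '[{"dp": [0.001, 0, 0.006], "turn": [0, 0, 0], "grip": -0.1}, {"dp": [0, 0, 0.007], "turn": [0, 0, 0], "grip": -0.1}, {"dp": [0, 0, 0.008], "turn": [0, 0, 0], "grip": -0.1}, {"dp": [0, 0, 0.008], "turn": [0, 0, 0], "grip": -0.1}, {"dp": [0, 0, 0.008], "turn": [0, 0, 0], "grip": -0.1}, {"dp": [0, 0, 0.008], "turn": [0, 0, 0], "grip": -0.1}, {"dp": [0, 0, 0.008], "turn": [0, 0, 0], "grip": -0.1}, {"dp": [0, 0, 0.005], "turn": [0, 0, 0], "grip": -0.1}]'

```text
clock: 17.75
position: [0.5324, -0.0664, 0.1923]
ee_rot: [0.707, 0.018, 0.707, -0.018]
contact_force: [-0.5, 0.5, 0.4]
width: 0.0386
```

```bash
python3 look.py 20
```

```text
t 17.75 loc [  9.9  -1.1 192.3] yaw -2.93 xax [ 0.001 -0.    -1.   ] F(ex,ey,z) [-0.56  0.51  0.44] w 0.0386
```

View pics/s20.png

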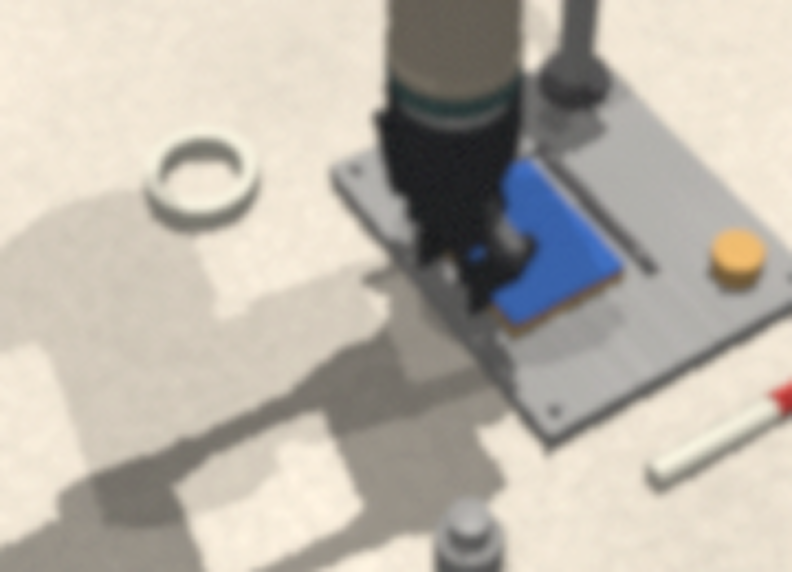

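View pics/w20.png

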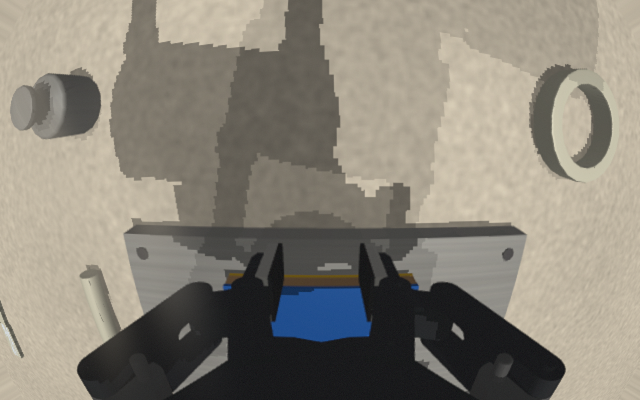

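>>> arm_command --targets '[{"dp": [0, 0, 0.004], "turn": [0, 0, 0], "grip": -0.1}, {"dp": [0, 0, 0.003], "turn": [0, 0, 0], "grip": -0.1}, {"dp": [0, 0, 0.002], "turn": [0, 0, 0], "grip": -0.1}, {"dp": [0, 0, 0.0015], "turn": [0, 0, 0], "grip": -0.1}, {"dp": [0, 0, 0.001], "turn": [0, 0, 0], "grip": -0.1}, {"dp": [0, 0, 0.001], "turn": [0, 0, 0], "grip": -0.1}, {"dp": [0, 0, 0], "turn": [0, 0, 0], "grip": -0.1}]'

```text
clock: 18.55
position: [0.544, -0.0669, 0.1923]
ee_rot: [0.707, 0.018, 0.707, -0.018]
contact_force: [1.0, 0.2, -0.3]
width: 0.0383
```

```bash
python3 -c "
from h import *
report()"
```

```text
t 18.55 loc [ 21.5  -1.  192.3] yaw -2.93 xax [ 0.  0. -1.] F(ex,ey,z) [ 0.95  0.25 -0.3 ] w 0.0383
```

>>> arm_command --targets '[{"dp": [0, 0, 0.001], "turn": [0, 0, 0], "grip": -0.1}, {"dp": [0, 0, 0.001], "turn": [0, 0, 0], "grip": -0.1}, {"dp": [0, 0, 0.001], "turn": [0, 0, 0], "grip": -0.1}, {"dp": [0, 0, 0.001], "turn": [0, 0, 0], "grip": -0.1}, {"dp": [0, 0, 0], "turn": [0, 0, 0], "grip": -0.1}, {"dp": [0, 0, 0], "turn": [0, 0, 0], "grip": -0.1}]'

```text
clock: 19.15
position: [0.5471, -0.067, 0.1922]
ee_rot: [0.706, 0.018, 0.708, -0.018]
contact_force: [-4.2, -0.1, 3.0]
width: 0.0386
```

```bash
python3 -c "
from h import *
report()"
```

```text
t 19.15 loc [ 24.5  -1.  192.2] yaw -2.93 xax [-0.002  0.    -1.   ] F(ex,ey,z) [-4.21 -0.33  3.04] w 0.0386
```

Stop contact: 4.2 N at TCP x = 24.5 mm, as predicted. One more millimetre to seat it, then retract.

>>> arm_command --targets '[{"dp": [0, 0, 0.001], "turn": [0, 0, 0], "grip": -0.1}, {"dp": [0, 0, 0], "turn": [0, 0, 0], "grip": -0.1}, {"dp": [0, 0, -0.003], "turn": [0, 0, 0], "grip": -0.1}, {"dp": [0, 0, -0.006], "turn": [0, 0, 0], "grip": -0.1}, {"dp": [-0.01, 0, -0.02], "turn": [0, 0, 0], "grip": -0.1}, {"dp": [-0.03, 0, -0.04], "turn": [0, 0, 0], "grip": -0.1}, {"dp": [-0.03, 0, -0.04], "turn": [0, 0, 0], "grip": -0.1}, {"dp": [-0.02, 0, -0.03], "turn": [0, 0, 0], "grip": -0.1}]'

```text
clock: 19.95
position: [0.4085, -0.0598, 0.2836]
ee_rot: [0.708, 0.018, 0.706, -0.018]
contact_force: [0.4, 0.3, 0.1]
width: 0.0383
```

>>> arm_command --targets '[{"dp": [-0.01, 0, -0.04], "turn": [0, 0, 0], "grip": -0.1}, {"dp": [0, 0.02, -0.01], "turn": [0, 0, 0], "grip": -0.1}, {"dp": [0, 0, 0], "turn": [0, 0, 0], "grip": -0.1}, {"dp": [0, 0, 0], "turn": [0, 0, 0], "grip": -0.1}, {"dp": [0, 0, 0], "turn": [0, 0, 0], "grip": -0.1}]'

```text
clock: 20.45
position: [0.3623, -0.038, 0.2925]
ee_rot: [0.708, 0.018, 0.706, -0.018]
contact_force: [0.2, 1.0, -0.1]
width: 0.0384
```

```bash
python3 look.py 21; python3 meas.py; python3 - <<'E'
from h import *
im=manip.get_image("top"); cv2.imwrite("pics/t21.png",cv2.resize(cv2.convertScaleAbs(im[140:260,260:400,::-1],alpha=1.5),None,fx=5,fy=5,interpolation=2))
E
```

```text
t 20.45 loc [-161.4   18.7  292.5] yaw -2.92 xax [ 0.002 -0.001 -1.   ] F(ex,ey,z) [ 0.12  0.97 -0.12] w 0.0384
side [321 194  44  37 894] ((74.75177764892578, -1.1974601745605469), (101.1317138671875, 81.19544219970703), 89.82273864746094)
top [325 182  28  24 616] ((75.0260009765625, -1.6114311218261719), (82.21087646484375, 96.25765991210938), 2.085505247116089)
```

View pics/s21.png

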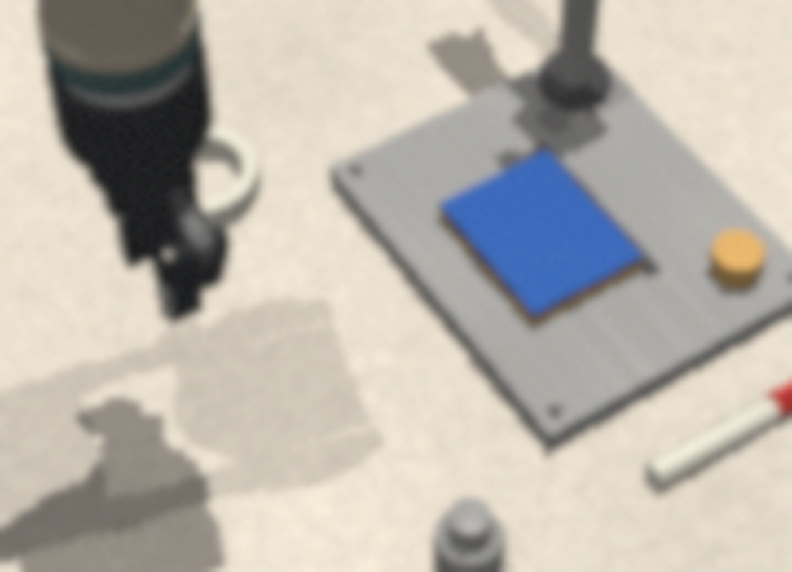

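View pics/t21.png

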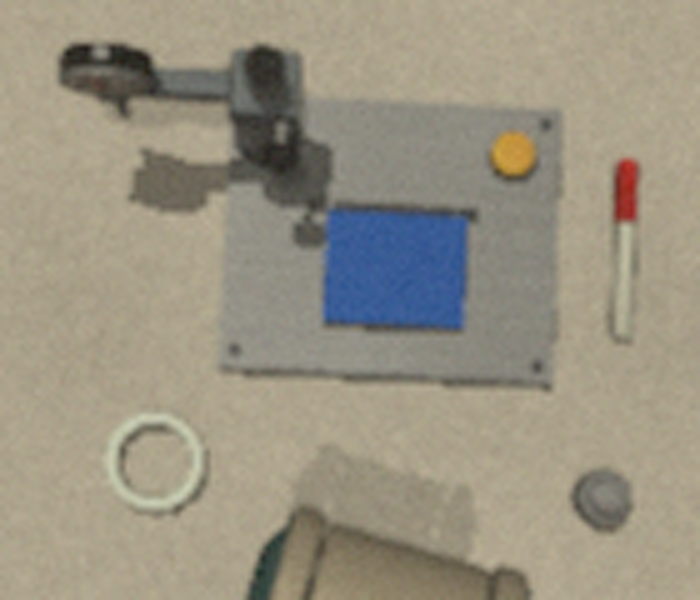

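```bash
python3 -c "
from rig import manip
print(manip.sign_off())"
```

```text
the job is handed in; nothing more can be done
None
```

The coupon now lies blue side up on the base plate, with its far edge against the stop strip. I handed the job in at about 20.6 s of the 72 s allowed.

I squared the coupon against the plate's front edge with the open fingertips, without gripping it. Then I rolled its rear edge up by fingertip friction until it stood on edge. A push high on the blue side toppled it onto the plate, and I pushed it back to the stop and withdrew the arm.

- **First roll-up failed:** near 70° I eased off too much. The force reached about 25 N, the fingers lost the edge and the coupon fell back flat, yellow up. The second try, with lighter forces of about 6 to 11 N, worked.
- **Position:** both cameras put the coupon's centre 75 mm in from the plate's front edge, exactly where it should be when against the stop. It is 1 to 1.5 mm off the middle of the strip.
- **Squareness:** the side view measured it within about 0.2°. The top view's fit read about 2°, but it gave the same offset when the coupon was squared earlier, so I put that down to its coarse pixels.
- **Stop contact:** the push ended with a clear 4 N contact at the expected place.
- **Surroundings:** the disc, weight, tape, marker and gauge looked unmoved in the last pictures. I did not check the caliper, bottle and tensile bar at the end, but the arm did not work near them. At hand-in the robot was touching nothing.

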